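# Seat a collar weight on a bent loading rod

### The job

Take the thicker of the two steel collars off its parking post and load it onto the bent rod of the white fixture: thread it over the rod's leaning free end, guide it round the bend without forcing it, and lower it gently, never letting it drop, until it lies flat and fully home on the shoulder at the foot of the rod. Leave it there released. Leave the thinner collar and the other bench things where they are.

Things in the scene. Friction and masses are not known exactly. Their poses are not given: they have to be found in the camera images.
- thick_centre (a point): Centre (half-way up, on the axis) of the thick steel collar to be loaded: a plain ring 44 mm outside diameter, 18 mm bore, 30 mm tall, about 0.2 to 0.4 kg, loose. z is its axis. It starts lying flat on one of the rack's two parking posts (either one).
- thin_centre (a point): Centre of the thin steel collar, to be left alone: same ring, 44 mm outside, 18 mm bore, but 15 mm tall. z is its axis. It starts on the other parking post.
- rack: Wooden board 90 (x) x 200 (y) x 12 mm, fixed, origin at the centre of its underside on the bench, with two aluminium parking posts at y = +55 and -55 mm: a round pedestal 26 mm diameter whose top is 32 mm above the bench (the collars rest on it), and on it a pin of 12 mm diameter rising 22 mm more, inside the collar's bore.
- fixture: White base 190 (x) x 150 x 22 mm, fixed, centred at x = -20 mm; its origin is on the bench straight below the foot of the bent rod, z up, x the horizontal direction in which the rod leans (roughly towards the robot). Under the rod stand a steel plate 75 x 75 mm (top 30 mm above the bench), a dark block 50 x 50 mm (top at 42 mm) and a round shoulder 26 mm in diameter (top at 65 mm).
- seat (a point): Where the collar must end: centre of the shoulder's top, 65 mm above the bench; z up, x towards the lean. The rod (12 mm diameter, fixed, stiff steel) rises from here 45 mm vertically, bends towards +x through 35 degrees on a 50 mm centre-line radius, then runs 45 mm straight, leaning 35 degrees from vertical, to its round free end. The seated collar's centre is 15 mm above this point.
- rod_tip (a point): End of the rod's centre line at its free leaning end (the round end reaches 6 mm further), about 176 mm above the bench and 35 mm from the seat along the seat's x. z points outwards along the leaning straight part, y is the seat's y. The leaning straight part runs from this point 45 mm along -z.
- beaker: Bystander: open glass beaker, 72 mm diameter, 85 mm tall, upright; origin under its centre. Leave it.
- bottle: Bystander: closed white bottle, 60 mm diameter, 100 mm tall, upright; origin under its centre. Leave it.
- spanner: Bystander: steel spanner 160 mm long lying flat along its x. Leave it.
Things that resemble listed ones, but are neither listed nor needed, are in the scene too. Leave any brown or yellow look-alike of the part that bears thick_centre alone.

How it is judged:
By the outcome, as a careful person would: the job done as asked, in the order asked, and still so for the second after the job is handed in, with the robot touching nothing.
It also fails if it takes over 53 s, if anything falls off the work surface, if the arm or the gripper's body presses on something with over 40 N, if the wrist force passes 120 N, or if a joint passes its speed limit or range.

### The arm

A 6-joint arm with a two-finger parallel gripper is mounted at the origin on the work surface. World frame = base frame: x ahead of the robot, y to its left, z up, the work surface at z = 0. Lengths are in m, angles in rad, forces in N, time in s.
With the tool pointing down it reaches from about 0.425 to 0.95 m from the base axis. Payload 3.5 kg.
Tool frame: the origin (TCP) lies midway between the tips of the shut fingers; the grasp point (between the pads) lies 19 mm behind it; z points along the fingers, y is the direction in which the jaws open and shut (so a half turn about z gives the same grasp; the last joint's range is limited). The gripper opens to 85 mm and grips with 20 to 120 N. Pads are 22 mm wide; open, the fingers measure 114 mm over their backs; the gripper's body (76 mm by 85 mm) begins 54 mm behind the grasp point. The pads swing forward as they close: fully open they stand 13 mm farther back than shut.
Start: joints at [1.147, 0.286, 1.577, -0, 1.279, -0.15], TCP at [0.182, 0.65, 0.231] pointing down, gripper open.
Joint ranges: [-2.77, 2.77], [-0.9, 2.22], [0.21, 2.48], [-1.53, 4.67], [0.24, 2.81], [-2.84, 2.84]. Speed limits (rad/s): [2.79, 2.79, 3.14, 3.14, 3.14, 3.14].

### API

Orientations are given as a unit quaternion [x, y, z, w].
In Python, from plant import ctrl gives the robot as it stands. The module is installed in compiled form; this text tells all that it offers.
- The arm moves only by the tool play_rows, never from a script. Its argument "increments" is text: rows parted by semicolons, each of 4 numbers parted by spaces: the shift along the tool's x, y, z in m, then the turn about the tool's z in rad. In form: dx dy dz roll; .... A call has 1 to 5 rows; each row is the pose to reach, as a shift and turn from the pose commanded when the call began, along the tool's axes at that moment; what a row does not reach only later rows make up. A row lasts 1/8 s, in which the tool goes at most 62.5 mm and 10.7 degrees, less where a joint would pass 70% of its speed; a pose out of reach is approached as far as the arm can. A call with a gripper value outside its range is refused whole. "gripper" is the finger opening in m, from 0 to 0.0854, set as the call begins (left out, the last holds). The fingers move at their own pace and stop on an object; "newtons" is the grip in N (left out, the last holds). Time passes only in rows, so rows that repeat a pose let the fingers close. It gives the time, the measured TCP pose, the force and the opening at its end, in the units of the state.
- ctrl.get_state(): the state, without advancing time (a new reading comes with each control period).
- ctrl.read_camera(name): name is "side" or "top"; returns the picture (480x640x3 uint8, red, green, blue); there is no depth.
- ctrl.camera_model(name): a dict with "fov_y" (degrees; the focal length in pixels is half the picture's height over the tangent of half this angle, whatever the lens; pixels are square), "cx", "cy" (the principal point, pixels), "dist_coeffs" ([k1, k2, p1, p2, k3] as OpenCV has them; the pictures are not rectified), "rvec" (rotation vector, rad) and "tvec" (3), from world to camera coordinates, as OpenCV has them. Camera axes: x right, y down, z forward; pixel columns grow to the right and rows downward; lengths in m; the calibration is good to about 2 mm. A picture is of the moment at which its call begins. camera_model takes no time and is no camera call.
- ctrl.sign_off(): hands the job in, once; it reports no verdict.
The state is a dict: "time": time; "qpos": joint angles; "dq": joint speeds; "joint_efforts": joint torques, N m; "eef_pos": TCP position; "tcp_rot": TCP orientation; "contact_force": force on the tool from outside, world axes, zero at the start; "wrist_torque": the same for the moment, N m; "opening": opening from 0.0 (shut) to 1.0 (fully open).
Only numpy, scipy, OpenCV 4.12 (cv2) and the standard library are available. Lean on these libraries where they do the work, as an engineer would, in place of code of your own. Each camera call takes 0.05 s, during which the arm holds its last target.

## Working session

There is one attempt and no reset: what is moved stays moved. The work goes in short steps, Python scripts to look and compute and a tool call to move; the robot and the scene stay as the last step left them, time stands still between calls to the robot, and variables do not carry over. Pictures are saved under pics/ and viewed, and the job is handed in when it is done.

Besides the shell and the picture viewer there is one more tool, called after ">>>" as name(argument=value, ...) on one line, values as JSON. play_rows: Moves the arm, as the interface text tells. Its arguments: {"type":"object","properties":{"increments":{"type":"string"},"gripper":{"type":"number"},"newtons":{"type":"number"}},"required":["increments"]}

```bash
mkdir -p pics; python3 - <<'E'
from plant import ctrl
import cv2
for n in("side","top"):
    im=ctrl.read_camera(n); cv2.imwrite(f"pics/{n}0.png",im[:,:,::-1]); print(n,ctrl.camera_model(n))
print(ctrl.get_state())
E
```

```text
side {'fov_y': 48.05357014764921, 'cx': 323.94563372923284, 'cy': 236.5039909679175, 'dist_coeffs': array([0.02586014, 0.        , 0.        , 0.        , 0.        ]), 'rvec': array([ 0.0321279 , -2.73697542,  1.47936123]), 'tvec': array([0.57405351, 0.09478816, 0.9864601 ])}
top {'fov_y': 54.47843534907777, 'cx': 316.21269239869065, 'cy': 239.07925601207455, 'dist_coeffs': array([-0.02990786,  0.        ,  0.        ,  0.        ,  0.        ]), 'rvec': array([ 2.15942973, -2.13656372,  0.12704895]), 'tvec': array([0.04290297, 0.57425162, 0.85784172])}
{'time': 0.1, 'qpos': array([ 1.14701992e+00,  2.87081143e-01,  1.57804168e+00,  4.61848624e-07,
        1.27859657e+00, -1.50008006e-01]), 'dq': array([ 0.00110179, -0.0014508 , -0.00304559, -0.00098027, -0.00228379,
        0.000247  ]), 'joint_efforts': array([ 3.10754367e-04, -4.07298017e+01, -2.93697542e+01, -1.21758167e-04,
        3.38962178e-03,  9.68065734e-06]), 'eef_pos': array([0.18222229, 0.64931848, 0.23007679]), 'tcp_rot': array([ 1.36457116e-01,  9.90645408e-01, -1.01984557e-03, -3.01116921e-04]), 'contact_force': array([ 0.23810254,  0.00410602, -0.99260138]), 'wrist_torque': array([ 0.00179548, -0.01911703, -0.00295005]), 'opening': 0.9944671141528003}
```

View pics/side0.png

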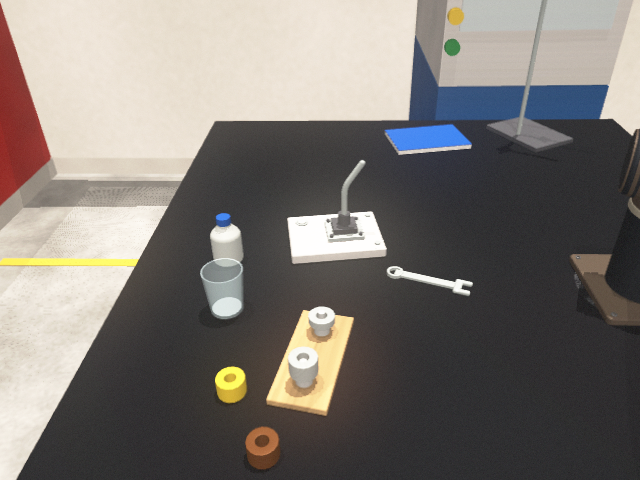

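View pics/top0.png

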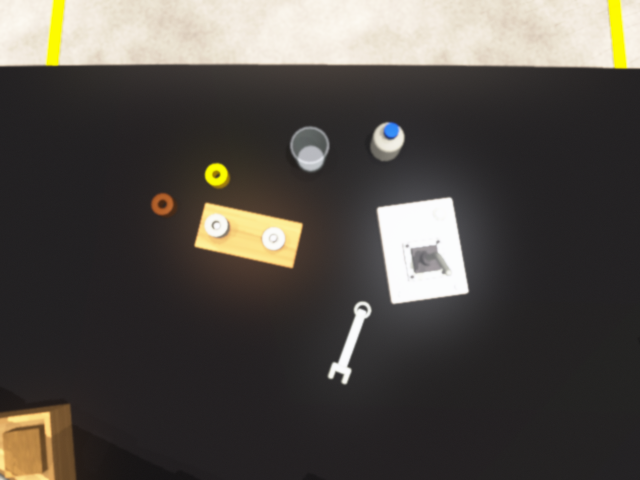

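Side view: steel collars on the board at about (303,367), tall, and (321,321), short. The yellow look-alike is at (231,384), the brown one at (263,448), and the fixture rod runs from (344,215) to (362,163). Top view: posts at (216,226) and (274,239), fixture at (425,250). Next I'll take close crops and measurements.

```bash
cat > h.py <<'E'
import numpy as np,cv2
from plant import ctrl
def cam(n):
    m=ctrl.camera_model(n); f=240/np.tan(np.radians(m['fov_y']/2))
    K=np.array([[f,0,m['cx']],[0,f,m['cy']],[0,0,1.]]); return K,m['dist_coeffs'],m['rvec'],m['tvec']
def proj(n,P):
    K,d,r,t=cam(n); return cv2.projectPoints(np.array(P,float).reshape(-1,3),r,t,K,d)[0].reshape(-1,2)
def ray(n,uv):
    K,d,r,t=cam(n); u=cv2.undistortPoints(np.array(uv,float).reshape(-1,1,2),K,d).reshape(-1,2)
    R=cv2.Rodrigues(r)[0]; c=-R.T@t; D=np.c_[u,np.ones(len(u))]@R; return c,D
def plane(n,uv,z):
    c,D=ray(n,uv); return c+D*((z-c[2])/D[:,2])[:,None]
def tri(uvs,uvt):
    c1,d1=ray('side',[uvs]);c2,d2=ray('top',[uvt]); d1=d1[0];d2=d2[0]
    s=np.linalg.lstsq(np.c_[d1,-d2],c2-c1,rcond=None)[0]; a=c1+s[0]*d1;b=c2+s[1]*d2
    return (a+b)/2,np.linalg.norm(a-b)
def crop(im,x,y,w,h,k,fn):
    cv2.imwrite(fn,cv2.resize(im[y:y+h,x:x+w,::-1],None,fx=k,fy=k,interpolation=cv2.INTER_CUBIC))
E
python3 - <<'E'
from h import *
s=cv2.imread('pics/side0.png')[:,:,::-1];t=cv2.imread('pics/top0.png')[:,:,::-1]
a=cv2.resize(s[290:420,250:370],None,fx=3.3,fy=3.3,interpolation=cv2.INTER_CUBIC)
b=cv2.resize(s[150:270,280:390],None,fx=3.3,fy=3.3,interpolation=cv2.INTER_CUBIC)
o=np.zeros((600,800,3),np.uint8);o[:a.shape[0],:a.shape[1]]=a;o[:b.shape[0],400:400+b.shape[1]]=b
cv2.imwrite('pics/c1.png',o[:,:,::-1])
a=cv2.resize(t[195:275,190:310],None,fx=3.3,fy=3.3,interpolation=cv2.INTER_CUBIC)
b=cv2.resize(t[190:310,370:475],None,fx=3.3,fy=3.3,interpolation=cv2.INTER_CUBIC)
o=np.zeros((400,800,3),np.uint8);o[:a.shape[0],:a.shape[1]]=a;o[:b.shape[0],400:400+b.shape[1]]=b
cv2.imwrite('pics/c2.png',o[:,:,::-1])
# rough
for uv in [(216,226),(274,239)]: print(plane('top',[uv],.05))
# fixture base quad by white mask in top
g=t.min(2); m=((g>150)).astype(np.uint8); m[:,:370]=0;m[:190]=0;m[310:]=0
c=max(cv2.findContours(m,0,2)[0],key=cv2.contourArea); r=cv2.minAreaRect(c);print('fix top',r,plane('top',cv2.boxPoints(r),.022).round(4).tolist())
hsv=cv2.cvtColor(t,cv2.COLOR_RGB2HSV); m=((hsv[...,0]>8)&(hsv[...,0]<28)&(hsv[...,1]>70)&(hsv[...,2]>110)).astype(np.uint8);m[:,:190]=0;m[:,310:]=0;m[:195]=0;m[275:]=0
c=max(cv2.findContours(m,0,2)[0],key=cv2.contourArea); r=cv2.minAreaRect(c);print('rack',r,plane('top',cv2.boxPoints(r),.012).round(4).tolist())
E
```

```text
[[0.59546358 0.24049716 0.05      ]]
[[0.57152561 0.12895052 0.05      ]]
fix top ((422.206787109375, 249.8094482421875), (98.77630615234375, 78.2412338256836), 81.02737426757812) [[0.6405, -0.0677, 0.022], [0.6666, -0.2207, 0.022], [0.475, -0.2454, 0.022], [0.4503, -0.0963, 0.022]]
rack ((248.188232421875, 234.65292358398438), (102.60808563232422, 47.833160400390625), 12.52880859375) [[0.5592, 0.2937, 0.012], [0.6537, 0.2771, 0.012], [0.6103, 0.0751, 0.012], [0.5172, 0.0941, 0.012]]
```

View pics/c1.png

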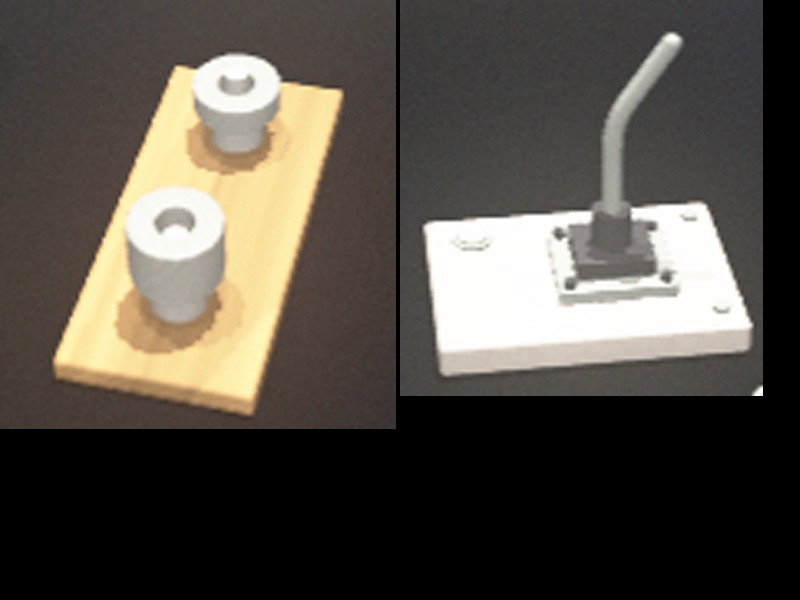

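View pics/c2.png

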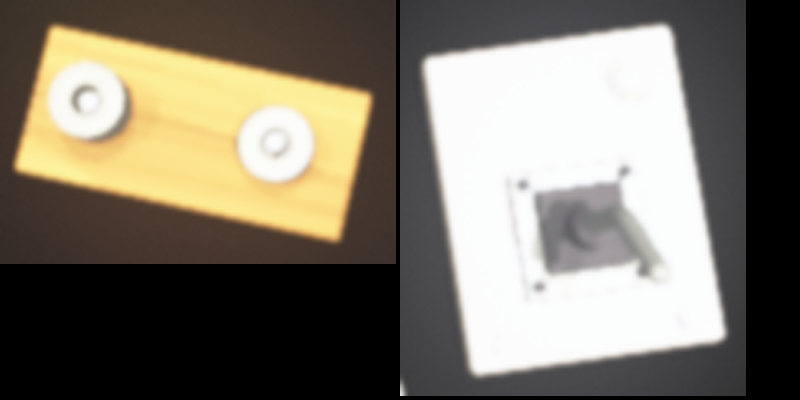

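```bash
python3 - <<'E'
from h import *
s=cv2.imread('pics/side0.png')[:,:,::-1].copy();t=cv2.imread('pics/top0.png')[:,:,::-1].copy()
O=np.array([.538,-.1605,0]); th=np.arctan2(-.149,-.989)
def rod(O,th):
    fx=np.array([np.cos(th),np.sin(th),0]); P=[(0,.065),(0,.110)]
    for a in np.radians([9,18,27,35]): P.append((.05*(1-np.cos(a)),.11+.05*np.sin(a)))
    x,z=P[-1]; P.append((x+.045*np.sin(np.radians(35)),z+.045*np.cos(np.radians(35))))
    return np.array([O+fx*x+np.array([0,0,z]) for x,z in P])
def circ(c,r): a=np.linspace(0,6.28,60); return np.c_[c[0]+r*np.cos(a),c[1]+r*np.sin(a),np.full(60,c[2])]
fx=np.array([np.cos(th),np.sin(th),0]);fy=np.array([-fx[1],fx[0],0]);
def box(cx,hx,hy,z): return np.array([O+fx*(cx+a*hx)+fy*b*hy+[0,0,z] for a,b in[(1,1),(1,-1),(-1,-1),(-1,1)]])
out=[]
for n,im,c1,c2 in(('side',s,(250,290),(280,150)),('top',t,(185,190),(365,190))):
    k=4
    big=cv2.resize(im,None,fx=k,fy=k,interpolation=cv2.INTER_CUBIC)
    def dr(P,col,cl=True): cv2.polylines(big,[np.round((proj(n,P)+.5)*k).astype(int)],cl,col,1)
    dr(rod(O,th),(255,0,0),False); dr(box(-.02,.095,.075,.022),(0,255,0)); dr(box(0,.025,.025,.042),(0,0,255)); dr(box(0,.0375,.0375,.03),(0,0,255));dr(circ(O+[0,0,.065],.013),(255,0,255))
    C=np.array([.5955,.240,.062]); dr(circ(C,.022),(255,0,0));dr(circ(C,.009),(255,0,0));dr(circ(C-[0,0,.03],.022),(0,255,0))
    A=[big[y*k:(y+120)*k,x*k:(x+120)*k] for x,y in(c1,c2)]
    out.append(np.hstack(A)[:, :]) 
    cv2.imwrite(f'pics/ov_{n}.png',cv2.resize(out[-1],(800,400),interpolation=cv2.INTER_AREA)[:,:,::-1])
E
```

```text
(no output)
```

View pics/ov_side.png

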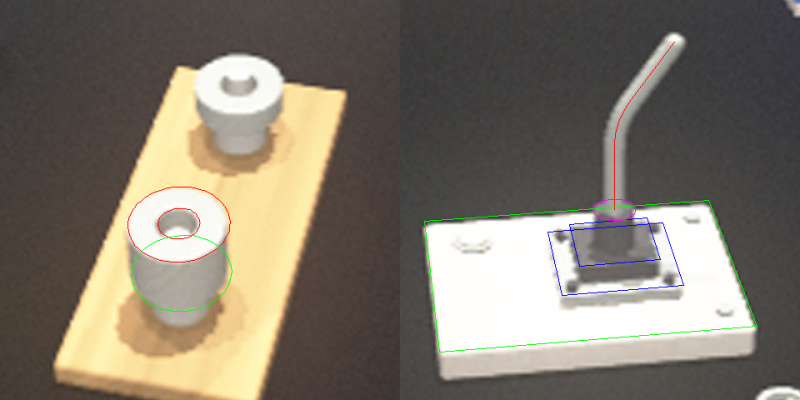

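View pics/ov_top.png

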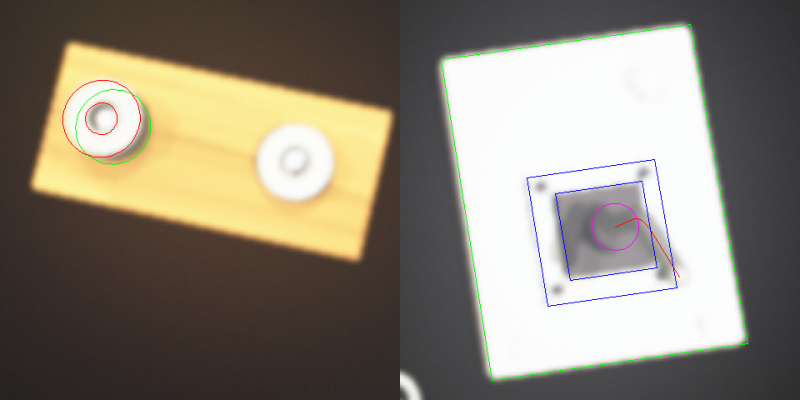

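The collar's top face projects onto (303,362) in the side view and (216,226) in the top view. Candidates for the target:
- tall steel collar at (216,226) in the top view: this is the thick one
- short steel collar at (274,239): the thin one, to leave
- yellow look-alike at (217,176): leave
- brown look-alike at (162,204): leave

The crop confirms the tall steel collar at world position (0.5955, 0.240). The fixture foot is at (0.538, -0.1605), leaning along (-0.989, -0.149). I'll move above the collar.

```bash
cat >> h.py <<'E'
from scipy.spatial.transform import Rotation as Ro
TH=np.arctan2(-.149,-.989); FX=np.array([np.cos(TH),np.sin(TH),0]);FY=np.array([-FX[1],FX[0],0]); O=np.array([.538,-.1605,0])
def st():
    s=ctrl.get_state(); R=Ro.from_quat(s['tcp_rot']).as_matrix()
    p=s['eef_pos']-O
    print('t%.2f'%s['time'],'tcp',s['eef_pos'].round(4),'fix',np.array([p@FX,p@FY,p[2]]).round(4),'F',s['contact_force'].round(1),'T',s['wrist_torque'].round(2),'open%.1fmm'%(s['opening']*85.4),'q',s['qpos'].round(2))
    return s,R
def go(target,yaw=TH):
    s,R=st(); d=R.T@(np.array(target)-s['eef_pos']); y=np.arctan2(R[1,0],R[0,0])
    print('delta',d.round(4),'roll',round(-((yaw-y+np.pi)%(2*np.pi)-np.pi),4))
def fix(x,y,z): return O+FX*x+FY*y+np.array([0,0,z])
E
python3 -c "
from h import *
C=np.array([.5955,.240,0]);g=C-.007*FX;go([g[0],g[1],.13])"
```

```text
t0.10 tcp [0.1822 0.6493 0.2301] fix [ 0.2312 -0.8538  0.2301] F [ 0.2  0.  -1. ] T [ 0.   -0.02 -0.  ] open84.9mm q [ 1.15  0.29  1.58  0.    1.28 -0.15]
delta [-0.515  -0.2793  0.1005] roll -0.4233
```

>>> play_rows(increments="-0.05 -0.03 0 -0.1; -0.1 -0.055 0 -0.2; -0.15 -0.08 0 -0.3; -0.2 -0.11 0 -0.42; -0.25 -0.135 0 -0.423", gripper=0.0854, newtons=25)

```text
time: 0.72
eef_pos: [0.3874, 0.4506, 0.2308]
tcp_rot: [-0.075, 0.997, -0.0, -0.0]
contact_force: [1.1, -0.0, -0.4]
opening: 1.004
```

```bash
python3 -c "
from h import *
C=np.array([.5955,.240,0]);g=C-.007*FX;go([g[0],g[1],.13])"
```

```text
t0.72 tcp [0.3874 0.4506 0.2308] fix [ 0.0579 -0.6267  0.2308] F [ 1.1 -0.  -0.4] T [ 0.03 -0.01  0.03] open85.7mm q [ 0.69  0.11  1.78 -0.    1.25 -1.03]
delta [-0.1813 -0.2393  0.1008] roll 0.0005
```

>>> play_rows(increments="-0.036 -0.048 0.02 0; -0.072 -0.096 0.04 0; -0.109 -0.144 0.06 0; -0.145 -0.192 0.08 0; -0.181 -0.239 0.1 0")

```text
time: 1.35
eef_pos: [0.5996, 0.2436, 0.1314]
tcp_rot: [-0.074, 0.997, 0.0, -0.0]
contact_force: [0.5, 0.4, 0.5]
opening: 1.003
```

>>> play_rows(increments="0 0 0 0")

```text
time: 1.48
eef_pos: [0.5997, 0.2414, 0.1294]
tcp_rot: [-0.072, 0.997, -0.001, -0.002]
contact_force: [-0.4, 0.3, 0.1]
opening: 1.002
```

```bash
python3 -c "
from h import *
C=np.array([.5955,.240,0]);g=C-.007*FX;go([g[0],g[1],.05])
crop(ctrl.read_camera('top'),170,170,160,110,5,'pics/a1.png')
crop(ctrl.read_camera('side'),230,260,160,160,4,'pics/a2.png')
# expected tip pixel of TCP
s=ctrl.get_state();print(proj('top',s['eef_pos']),proj('side',s['eef_pos']))"
```

```text
t1.48 tcp [0.5997 0.2414 0.1294] fix [-0.1209 -0.3882  0.1294] F [-0.4  0.3  0.1] T [0.04 0.02 0.  ] open85.6mm q [ 0.23  0.32  1.73 -0.    1.1  -1.49]
delta [-0.003  -0.0007  0.0794] roll -0.0058
[[203.14623397 216.89828497]] [[298.83078103 322.3158475 ]]
```

View pics/a1.png

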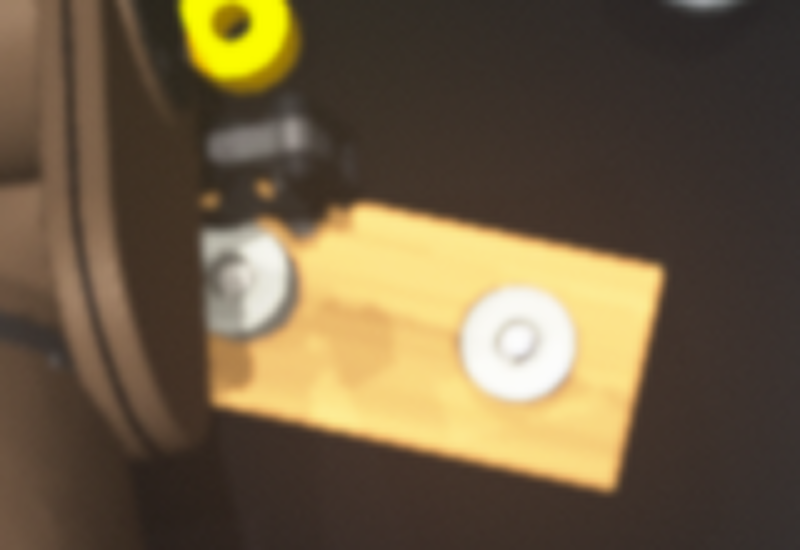

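View pics/a2.png

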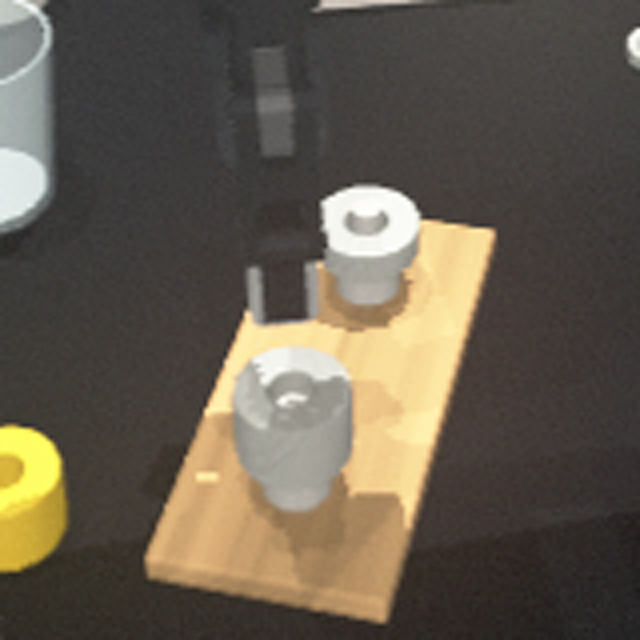

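The top view shows one finger beside the thick collar, near (230,200). The side view shows the far pad at about (301,333) and nothing in the way. I'll descend and close.

>>> play_rows(increments="-0.003 -0.0007 0.03 -0.005; -0.003 -0.0007 0.06 -0.005; -0.003 -0.0007 0.079 -0.005; -0.003 -0.0007 0.079 -0.005")

```text
time: 2.08
eef_pos: [0.6, 0.2457, 0.052]
tcp_rot: [-0.078, 0.997, -0.0, -0.002]
contact_force: [0.0, -0.2, -0.3]
opening: 1.004
```

```bash
python3 -c "
from h import *
C=np.array([.5955,.240,0]);g=C-.007*FX;go([g[0],g[1],.05])"
```

```text
t2.08 tcp [0.6    0.2457 0.052 ] fix [-0.1219 -0.3924  0.052 ] F [ 0.  -0.2 -0.3] T [-0.02 -0.01  0.03] open85.7mm q [ 0.23  0.42  1.75  0.    0.97 -1.49]
delta [-0.0016 -0.005   0.002 ] roll 0.0062
```

>>> play_rows(increments="0 0 0 0; 0 0 0 0")

```text
time: 2.33
eef_pos: [0.6029, 0.2454, 0.0553]
tcp_rot: [-0.077, 0.997, 0.0, 0.001]
contact_force: [-0.5, 0.5, -0.6]
opening: 0.998
```

```bash
python3 -c "
from h import *
C=np.array([.5955,.240,0]);g=C-.007*FX;go([g[0],g[1],.05])
for i in range(4): 
  ctrl.read_camera('side'); s=ctrl.get_state();print(s['eef_pos'],s['qpos'],s['tcp_rot'])"
```

```text
t2.33 tcp [0.6029 0.2454 0.0553] fix [-0.1246 -0.3917  0.0553] F [-0.5  0.5 -0.6] T [ 0.01 -0.    0.02] open85.2mm q [ 0.23  0.42  1.75 -0.    0.97 -1.49]
delta [ 0.0012 -0.0042  0.0053] roll 0.0049
[0.60279209 0.24521831 0.05505545] [ 2.30681022e-01  4.21589983e-01  1.74898153e+00 -8.70075506e-08
  9.68368765e-01 -1.49439177e+00] [-7.70617109e-02  9.97025443e-01  2.02792114e-04  1.31059223e-03]
[0.60258286 0.24514111 0.05476469] [ 2.30633295e-01  4.21814276e-01  1.74929919e+00  1.62347656e-05
  9.68357854e-01 -1.49437654e+00] [-7.70257511e-02  9.97028540e-01  1.68815621e-04  1.04716470e-03]
[0.60241909 0.24505478 0.05448968] [ 2.30571968e-01  4.22066895e-01  1.74954358e+00 -1.88424004e-05
  9.68335022e-01 -1.49436577e+00] [-7.69997211e-02  9.97030774e-01  1.18248894e-04  8.15082526e-04]
[0.60225244 0.24496104 0.05419693] [ 2.30482981e-01  4.22336277e-01  1.74980335e+00  5.47177670e-07
  9.68291952e-01 -1.49439121e+00] [-7.69625836e-02  9.97033813e-01  8.89533924e-05  5.73679884e-04]
```

>>> play_rows(increments="0 0 0 0; 0 0 0 0; 0 0 0 0")

```text
time: 2.9
eef_pos: [0.6018, 0.2449, 0.0534]
tcp_rot: [-0.077, 0.997, 0.0, -0.0]
contact_force: [-0.6, -0.3, 0.0]
opening: 1.002
```

```bash
python3 -c "
from h import *
C=np.array([.5955,.240,0]);g=C-.007*FX;go([g[0],g[1],.05])
crop(ctrl.read_camera('side'),230,260,160,160,4,'pics/a3.png');st()"
```

```text
t2.90 tcp [0.6018 0.2449 0.0534] fix [-0.1235 -0.3914  0.0534] F [-0.6 -0.3  0. ] T [0.01 0.03 0.03] open85.5mm q [ 0.23  0.42  1.75  0.    0.97 -1.49]
delta [-0.     -0.0039  0.0034] roll 0.0046
t2.95 tcp [0.6018 0.2449 0.0534] fix [-0.1235 -0.3914  0.0534] F [-1.1  0.6  0.6] T [-0.01 -0.01  0.03] open85.3mm q [ 0.23  0.42  1.75  0.    0.97 -1.49]
```

View pics/a3.png

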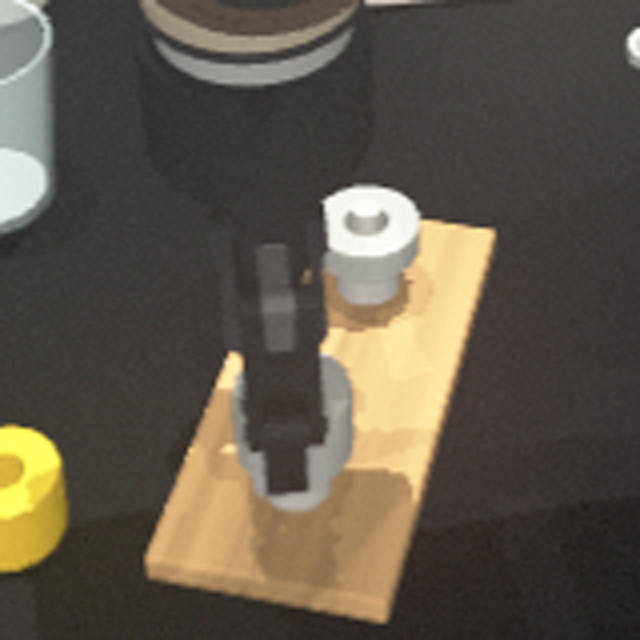

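Settling takes about 0.5 s. The near finger is at the collar's front, at about (301,375). I'll correct and close gently.

>>> play_rows(increments="0 -0.004 0.0033 0.004; 0 -0.004 0.0033 0.004; 0 -0.004 0.0033 0.004")

```text
time: 3.32
eef_pos: [0.6024, 0.2409, 0.05]
tcp_rot: [-0.075, 0.997, -0.0, -0.0]
contact_force: [0.1, -0.8, -0.3]
opening: 1.002
```

>>> play_rows(increments="0 0 0 0; 0 0 0 0; 0 0 0 0; 0 0 0 0", gripper=0.03, newtons=25)

```text
time: 3.82
eef_pos: [0.6027, 0.241, 0.0504]
tcp_rot: [-0.075, 0.997, 0.0, 0.0]
contact_force: [-0.4, 0.4, 0.8]
opening: 0.493
```

```bash
python3 -c "
from h import *
C=np.array([.5955,.240,0]);g=C-.007*FX;go([g[0],g[1],.05])
crop(ctrl.read_camera('side'),230,260,160,160,4,'pics/a4.png');st()"
```

```text
t3.83 tcp [0.6027 0.241  0.0504] fix [-0.1238 -0.3874  0.0504] F [-0.4  0.4  0.8] T [-0.05  0.03  0.02] open42.1mm q [ 0.22  0.43  1.75 -0.    0.96 -1.5 ]
delta [0.0003 0.0001 0.0004] roll 0.0007
t3.88 tcp [0.6027 0.241  0.0505] fix [-0.1238 -0.3873  0.0505] F [ 0.5 -0.5  1.4] T [-0.03 -0.08  0.01] open41.9mm q [ 0.22  0.43  1.75 -0.    0.96 -1.5 ]
```

View pics/a4.png

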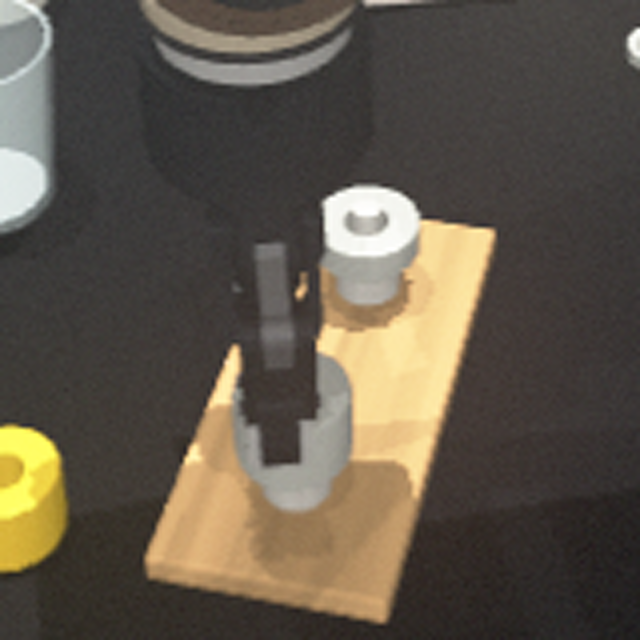

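The gripper stopped on the collar at 42 mm. Tool roll and shift can't tilt the tool, so the collar has to pivot in the pads. I'll lift it 11 mm so it's still around the pin, then swing it sideways against the pin to pre-tilt it by about 30°.

>>> play_rows(increments="0 0 -0.004 0; 0 0 -0.008 0; 0 0 -0.011 0; 0 0 -0.011 0")

```text
time: 4.38
eef_pos: [0.6026, 0.241, 0.0614]
tcp_rot: [-0.075, 0.997, 0.0, 0.0]
contact_force: [0.1, 0.5, -2.7]
opening: 0.493
```

>>> play_rows(increments="0.003 0 0 0; 0.005 0 0 0; 0.007 0 0 0; 0.007 0 0 0")

```text
time: 4.88
eef_pos: [0.5985, 0.2402, 0.0618]
tcp_rot: [-0.075, 0.997, 0.0, 0.005]
contact_force: [7.6, 0.6, -6.5]
opening: 0.491
```

```bash
python3 -c "
from h import *
crop(ctrl.read_camera('side'),230,260,160,160,4,'pics/a5.png');st()"
```

```text
t4.92 tcp [0.5985 0.2402 0.0618] fix [-0.1195 -0.3872  0.0618] F [ 7.5  1.1 -6.6] T [ 0.21 -1.51  0.01] open41.8mm q [ 0.22  0.4   1.77 -0.    0.97 -1.5 ]
```

View pics/a5.png

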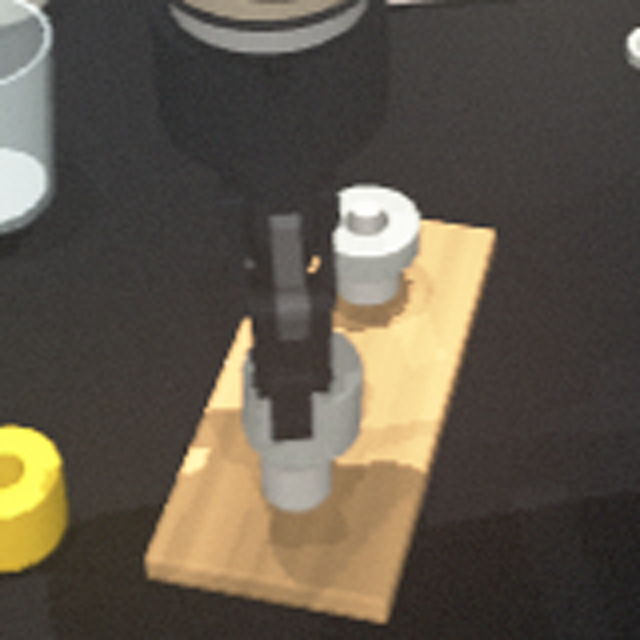

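>>> play_rows(increments="0.002 0 0 0; 0.004 0 0 0; 0.006 0 0 0; 0.006 0 0 0", newtons=20)

```text
time: 5.42
eef_pos: [0.5947, 0.2395, 0.0629]
tcp_rot: [-0.075, 0.997, 0.001, 0.007]
contact_force: [11.0, 1.5, -7.2]
opening: 0.492
```

```bash
python3 -c "
from h import *
crop(ctrl.read_camera('side'),230,260,160,160,4,'pics/a6.png');st()"
```

```text
t5.47 tcp [0.5947 0.2395 0.063 ] fix [-0.1157 -0.3871  0.063 ] F [11.3  1.  -6.7] T [ 0.27 -2.04  0.07] open41.5mm q [ 0.23  0.39  1.78 -0.    0.96 -1.5 ]
```

View pics/a6.png

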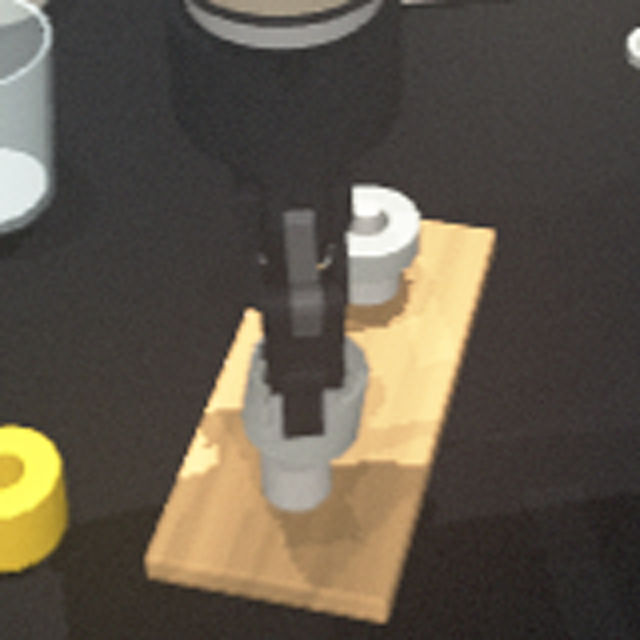

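The collar is tilting about 8° (finger at (306,365)), at 11 N. I'll continue.

>>> play_rows(increments="0.002 0 0 0; 0.004 0 0 0; 0.006 0 0.001 0; 0.008 0 0.002 0; 0.008 0 0.002 0")

```text
time: 6.1
eef_pos: [0.5883, 0.2386, 0.0626]
tcp_rot: [-0.075, 0.997, 0.001, 0.009]
contact_force: [12.8, 1.4, -3.4]
opening: 0.492
```

```bash
python3 -c "
from h import *
crop(ctrl.read_camera('side'),230,260,160,160,4,'pics/a7.png');st()"
```

```text
t6.15 tcp [0.5882 0.2386 0.0626] fix [-0.1091 -0.3872  0.0626] F [12.   2.  -3.1] T [ 0.27 -2.09  0.04] open41.8mm q [ 0.23  0.37  1.8  -0.    0.95 -1.49]
```

View pics/a7.png

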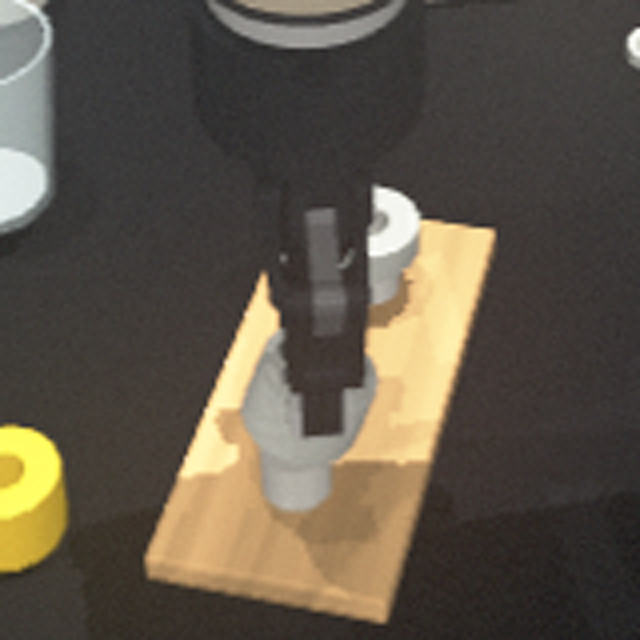

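The collar is now tilted about 22°: its left edge runs from (291,364) to (299,345). I'll go a bit further.

>>> play_rows(increments="0.002 0 0 0; 0.004 0 0 0; 0.006 0 0.001 0; 0.006 0 0.001 0")

```text
time: 6.65
eef_pos: [0.5822, 0.2377, 0.0618]
tcp_rot: [-0.075, 0.997, 0.001, 0.009]
contact_force: [10.3, 1.0, -0.8]
opening: 0.491
```

```bash
python3 -c "
from h import *
crop(ctrl.read_camera('side'),230,260,160,160,4,'pics/a8.png');st()"
```

```text
t6.70 tcp [0.5822 0.2377 0.0619] fix [-0.1031 -0.3872  0.0619] F [10.8  0.9 -1.9] T [ 0.22 -1.93 -0.02] open41.6mm q [ 0.23  0.36  1.81 -0.    0.95 -1.49]
```

View pics/a8.png

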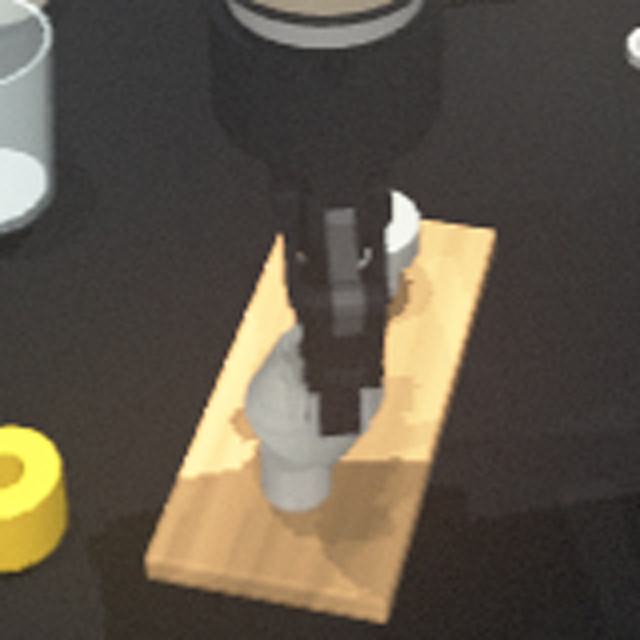

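The tilt now looks like 35–40°. I'll lift off the pin.

>>> play_rows(increments="-0.004 0 -0.005 0; -0.004 0 -0.02 0; -0.004 0 -0.06 0; -0.004 0 -0.1 0; -0.004 0 -0.14 0", newtons=25)

```text
time: 7.32
eef_pos: [0.5782, 0.2374, 0.1994]
tcp_rot: [-0.075, 0.997, -0.0, -0.001]
contact_force: [0.3, 0.3, -3.4]
opening: 0.493
```

```bash
python3 -c "
from h import *
im=ctrl.read_camera('side');crop(im,230,200,160,160,4,'pics/a9.png');st();print(proj('side',ctrl.get_state()['eef_pos']))
go(fix(.05,0,.26))"
```

```text
t7.38 tcp [0.5815 0.2383 0.2068] fix [-0.1024 -0.3879  0.2068] F [2.5 1.  3.5] T [ 0.01 -0.09 -0.  ] open41.8mm q [ 0.23  0.2   1.72  0.    1.21 -1.49]
[[309.82391806 275.31933224]]
t7.38 tcp [0.5815 0.2383 0.2068] fix [-0.1024 -0.3879  0.2068] F [2.5 1.  3.5] T [ 0.01 -0.09 -0.  ] open41.8mm q [ 0.23  0.2   1.72  0.    1.21 -1.49]
delta [ 0.1524 -0.3877 -0.0548] roll 0.0011
```

View pics/a9.png

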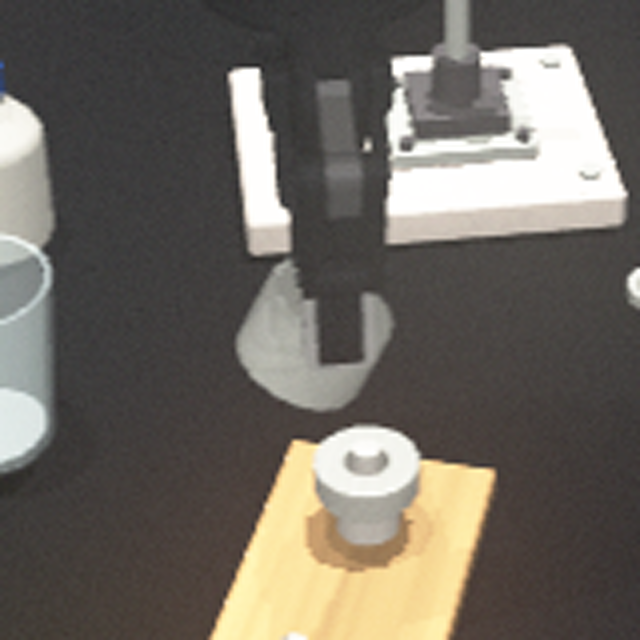

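```bash
cat >> h.py <<'E'
def vplane(uv,p0):  # side-view ray onto vertical lean plane through p0 -> (along FX, z) relative p0
    c,D=ray('side',uv); s=((p0-c)@FY)/(D@FY); P=c+D*s[:,None]-p0; return np.c_[P@FX,P[:,2]]
E
python3 -c "
from h import *
im=cv2.imread('pics/a9.png')
px=lambda p:[(x/4-.4+230,y/4-.4+200) for x,y in p]
p0=np.array([.578,.2374,.199]);p0=ctrl.get_state()['eef_pos']
print(vplane(px([(238,348),(340,408),(275,262),(393,322),(311,335),(320,362),(362,362)]),p0).round(4))
"
```

```text
[[-0.0276 -0.0155]
 [ 0.005  -0.0446]
 [-0.0141  0.0178]
 [ 0.0233 -0.0103]
 [-0.0036 -0.0127]
 [-0.0011 -0.0243]
 [ 0.0128 -0.0258]]
```

Clear view: the collar is tilted about 38° with its top toward the lean, and the thin collar is undisturbed at (321,315). I'll carry it to just beyond the rod's free end.

>>> play_rows(increments="0.035 -0.04 -0.008 0; 0.07 -0.08 -0.016 0; 0.105 -0.12 -0.018 0; 0.14 -0.165 -0.018 0; 0.172 -0.21 -0.018 0")

```text
time: 8.0
eef_pos: [0.4388, 0.0034, 0.2157]
tcp_rot: [-0.076, 0.997, 0.0, -0.001]
contact_force: [0.4, -0.6, -2.2]
opening: 0.49
```

>>> play_rows(increments="0 -0.05 0 0; 0 -0.1 0 0; 0 -0.14 0 0; 0 -0.178 0 0; 0 -0.178 0 0")

```text
time: 8.62
eef_pos: [0.467, -0.1733, 0.2158]
tcp_rot: [-0.073, 0.997, 0.0, -0.001]
contact_force: [-1.3, 0.4, -2.7]
opening: 0.487
```

>>> play_rows(increments="0 0 0 0; 0 0 0 0; 0 0 0 0")

```text
time: 9.0
eef_pos: [0.4676, -0.1709, 0.2161]
tcp_rot: [-0.076, 0.997, 0.0, -0.0]
contact_force: [-0.7, -0.4, -1.9]
opening: 0.493
```

```bash
python3 -c "
from h import *
im=ctrl.read_camera('side');crop(im,280,90,150,150,4,'pics/b1.png');im=ctrl.read_camera('top');crop(im,380,190,130,120,5,'pics/b2.png');st()"
```

```text
t9.10 tcp [ 0.4677 -0.1712  0.2162] fix [7.110e-02 1.000e-04 2.162e-01] F [-0.6 -0.4 -3.2] T [-0.01 -0.02  0.02] open41.9mm q [-0.55 -0.1   2.02  0.    1.22 -2.28]
```

View pics/b1.png

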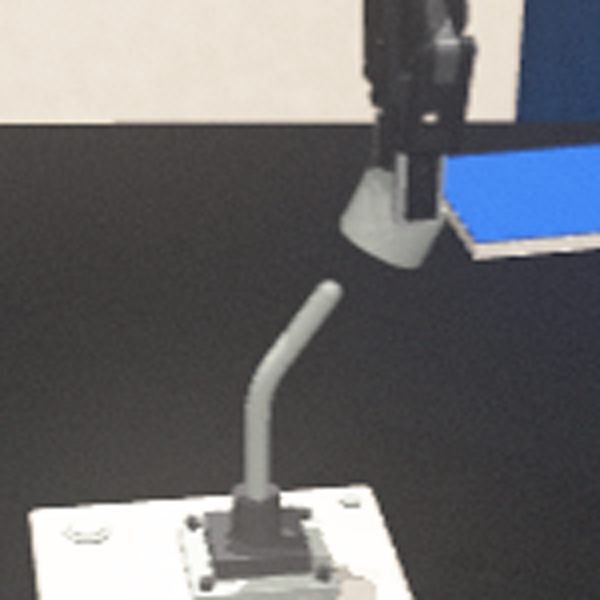

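View pics/b2.png

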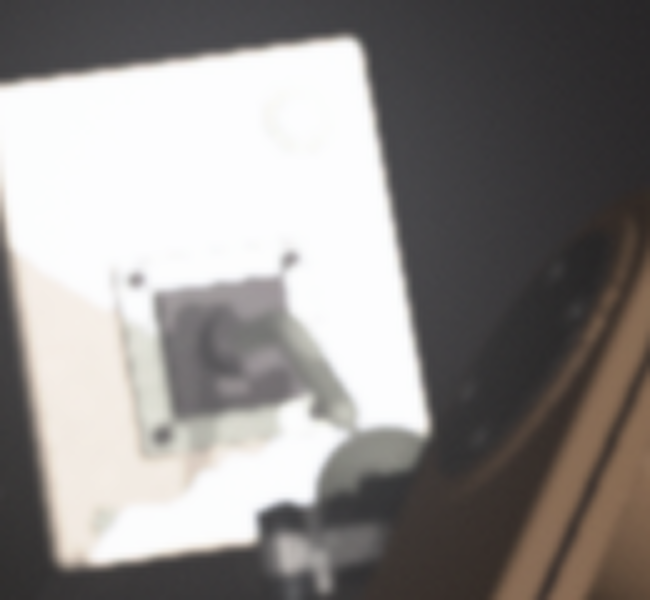

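```bash
python3 -c "
from h import *
px=lambda p:[(x/4-.4+280,y/4-.4+90) for x,y in p]
p0=ctrl.get_state()['eef_pos']
P=vplane(px([(370,168),(341,225),(415,268),(443,220),(392,218)]),p0);print((P*1000).round(1))
d=P[0]-P[1];print(np.degrees(np.arctan2(d[0],d[1])))
d=P[2]-P[1];print(np.degrees(np.arctan2(-d[1],d[0])),np.hypot(*d))
r=vplane(px([(330,292),(265,378),(337,282)]),fix(0,0,0));print(r*1000)
c,D=ray('side',[(360,200)]);print('view dir',(D@FX,D@FY,D[:,2]))
# model projections: rod tip & collar silhouettes for theta
for th in (25,30,35):
  a=np.radians(th);u=np.array([np.sin(a),np.cos(a)]);n=np.array([np.cos(a),-np.sin(a)])
  cx=np.array([-.005,-.008])
  def pts(s):
    A=np.linspace(0,2*np.pi,73); return np.array([p0+FX*(cx[0]+s*.015*u[0]+.022*np.cos(t)*n[0])+FY*.022*np.sin(t)+np.array([0,0,cx[1]+s*.015*u[1]+.022*np.cos(t)*n[1]]) for t in A])
  q=proj('side',np.r_[pts(-1),pts(1)]); q=(q-[280,90]+.4)*4; h=cv2.convexHull(q.astype(np.float32))[:,0]
  print(th,'left',h[h[:,0].argmin()],'low',h[h[:,1].argmax()],'right',h[h[:,0].argmax()],'top',h[h[:,1].argmin()])
"
```

```text
[[-17.7  20.7]
 [-30.8  -7.2]
 [  6.3 -32.2]
 [ 18.8  -8.1]
 [ -6.1  -5.3]]
25.14050319532986
33.9968792779663 0.04469246187008126
[[ 35.7604488  174.29361743]
 [  4.07198857 129.79765319]
 [ 39.08559205 179.3680677 ]]
view dir (array([0.16031034]), array([0.86104751]), array([-0.49191042]))
25 left [338.93405 231.88513] low [412.93835 274.48154] right [449.80652 215.3925 ] top [375.40695 171.83846]
30 left [338.46005 227.51085] low [411.22787 275.70438] right [450.1821  219.74832] top [375.35995 170.44272]
35 left [338.38715 221.91502] low [408.92743 276.83173] right [450.14917 224.1548 ] top [379.29898 169.1384 ]
```

```bash
python3 -c "
from h import *
px=lambda p:[(x/5-.4+380,y/5-.4+190) for x,y in p]
for p,z in(((342,410),.1755),((347,418),.179),((212,335),.1)):
  P=plane('top',px([p]),z)[0]-O; print((P@FX*1000).round(1),(P@FY*1000).round(1))
p0=ctrl.get_state()['eef_pos'];a=np.radians(29);u=np.array([np.sin(a),np.cos(a)]);n=np.array([np.cos(a),-np.sin(a)]);cx=np.array([-.005,-.006])
A=np.linspace(0,2*np.pi,73)
im=cv2.imread('pics/b2.png')
for s in(-1,1):
  q=np.array([p0+FX*(cx[0]+s*.015*u[0]+.022*np.cos(t)*n[0])+FY*.022*np.sin(t)+np.array([0,0,cx[1]+s*.015*u[1]+.022*np.cos(t)*n[1]]) for t in A])
  q=(proj('top',q)-[380,190]+.4)*5; cv2.polylines(im,[q.astype(int)],True,(0,0,255) if s>0 else (0,255,0),1)
q=(proj('top',[fix(.0349,0,.1755),fix(.009,0,.1387),fix(0,0,.11),fix(0,0,.065)])-[380,190]+.4)*5
cv2.polylines(im,[q.astype(int)],False,(255,0,0),1)
cv2.imwrite('pics/b3.png',im)
"
```

```text
33.3 -0.2
36.1 -0.0
-1.1 -20.5
```

View pics/b3.png

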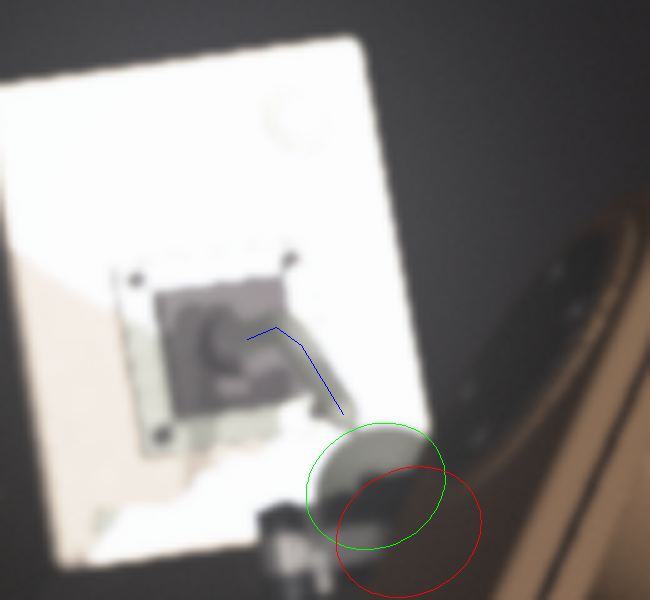

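The measured rod tip is at fixture (35.8, 174.3) mm against (34.9, 175.5) expected. The collar centre is about (-5, -6) mm from the TCP, tilted about 28°, and lateral alignment is within roughly 1.5 mm. I'll move to just above the tip, on the rod axis.

>>> play_rows(increments="-0.007 0.0007 0.005 0; -0.014 0.0007 0.01 0; -0.014 0.0007 0.01 0; -0.014 0.0007 0.01 0; -0.014 0.0007 0.01 0")

```text
time: 9.72
eef_pos: [0.4814, -0.1691, 0.2063]
tcp_rot: [-0.075, 0.997, -0.0, 0.0]
contact_force: [0.0, -0.1, -1.8]
opening: 0.493
```

```bash
python3 -c "
from h import *
im=ctrl.read_camera('side');crop(im,300,110,100,100,6,'pics/b4.png');im=ctrl.read_camera('top');crop(im,400,210,100,100,6,'pics/b5.png');st()"
```

```text
t9.82 tcp [ 0.4814 -0.1692  0.2063] fix [5.720e-02 1.000e-04 2.063e-01] F [ 0.8  0.3 -2.8] T [ 0.06 -0.01 -0.02] open41.6mm q [-0.54 -0.06  2.   -0.    1.2  -2.26]
```

View pics/b4.png

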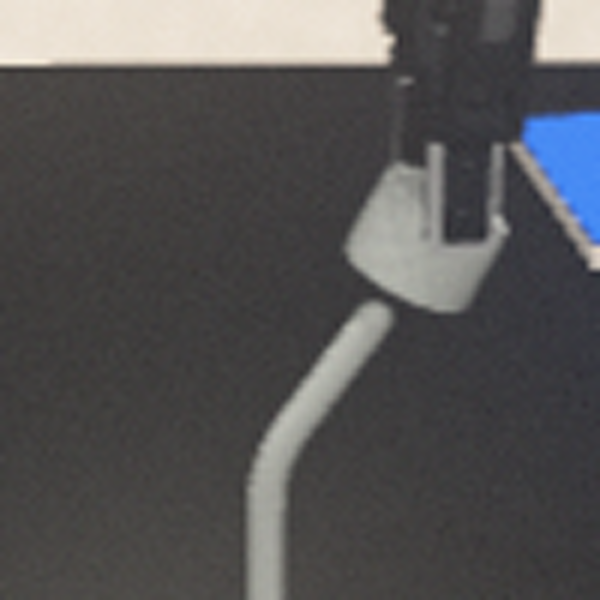

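View pics/b5.png

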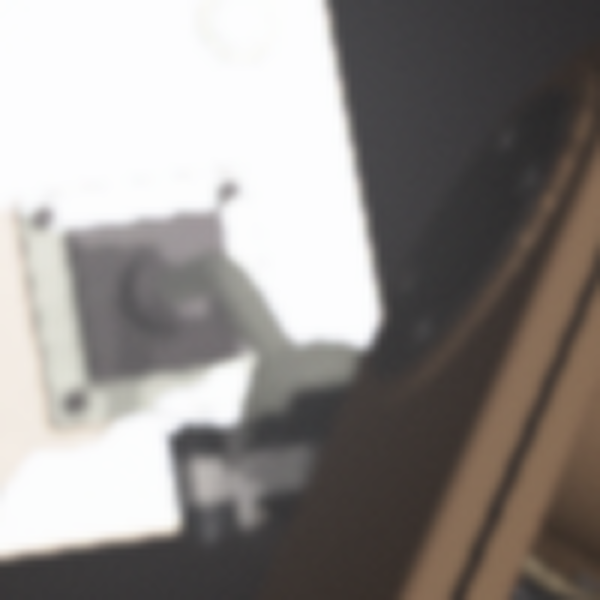

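The side view shows the rod tip at about (363,161), under the middle of the collar's lower face and lined up with its axis. I'll thread along the lean direction.

>>> play_rows(increments="-0.0023 0 0.0033 0; -0.0046 0 0.0066 0; -0.0069 0 0.0098 0; -0.0069 0 0.0098 0; -0.0069 0 0.0098 0")

```text
time: 10.45
eef_pos: [0.4883, -0.168, 0.1963]
tcp_rot: [-0.075, 0.997, 0.0, -0.0]
contact_force: [-0.6, -0.2, -3.2]
opening: 0.492
```

```bash
python3 -c "
from h import *
im=ctrl.read_camera('side');crop(im,300,110,100,100,6,'pics/b6.png');st()"
```

```text
t10.50 tcp [ 0.4883 -0.168   0.1964] fix [0.0503 0.     0.1964] F [-0.8  0.4 -2.6] T [-0.03  0.01  0.01] open41.6mm q [-0.53 -0.03  2.   -0.    1.18 -2.25]
```

View pics/b6.png

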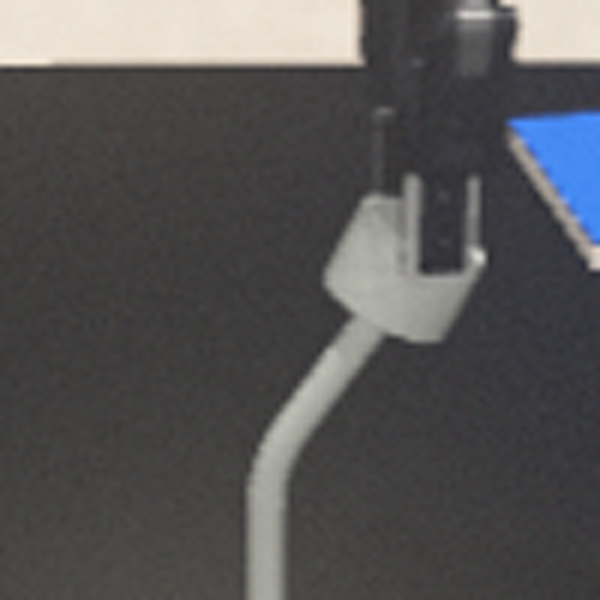

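The tip has entered the bore with no contact force. I'll continue.

>>> play_rows(increments="-0.0023 0 0.0033 0; -0.0046 0 0.0066 0; -0.0069 0 0.0098 0; -0.0086 0 0.0123 0; -0.0086 0 0.0123 0")

```text
time: 11.12
eef_pos: [0.4967, -0.1666, 0.1837]
tcp_rot: [-0.075, 0.997, 0.0, -0.0]
contact_force: [-1.1, -0.8, -2.5]
opening: 0.49
```

```bash
python3 -c "
from h import *
im=ctrl.read_camera('side');crop(im,300,110,100,100,6,'pics/b7.png');st()"
```

```text
t11.18 tcp [ 0.4968 -0.1667  0.1839] fix [ 0.0417 -0.      0.1839] F [-0.1  0.4 -2.8] T [-0.03  0.01 -0.  ] open41.7mm q [-0.52 -0.    1.99 -0.    1.16 -2.24]
```

View pics/b7.png

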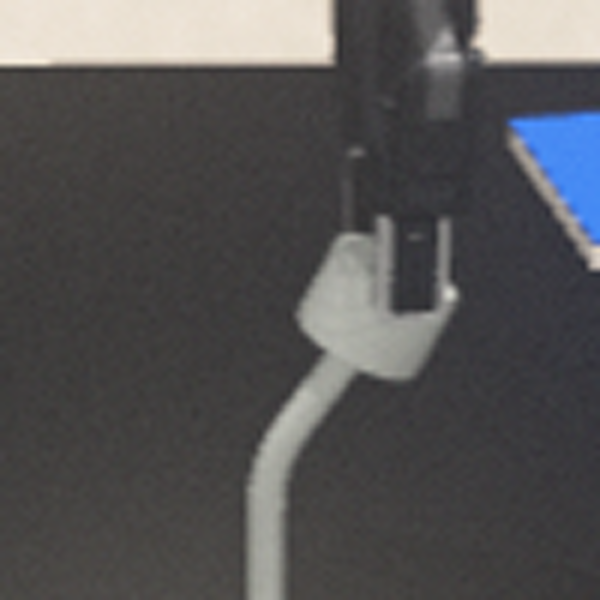

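```bash
cat > path.py <<'E'
import numpy as np
# arclength L from seat: 0-45 vertical,45-75.54 bend,then straight 45
def rod(L):
    if L<=45: return np.array([0,65+L]),0.
    f=min((L-45)/50,np.radians(35)); p=np.array([50*(1-np.cos(f)),110+50*np.sin(f)])
    e=max(0,L-45-50*np.radians(35)); return p+e*np.array([np.sin(f),np.cos(f)]),f
for L in range(124,14,-3):
    b,_=rod(max(L-15,0));t,_=rod(L+15) if L+15<120.5 else (rod(120.5)[0]+(L+15-120.5)*np.array([.574,.819]),0)
    m=rod(L)[0] if L<=120.5 else (b+t)/2
    c=(( b+t)/2+m)/2; d=t-b; th=np.arctan2(d[0],d[1])
    u=np.array([np.sin(th),np.cos(th)]); T=c+10*u-np.array([0,3])
    print(L,'c',c.round(1),'th',np.degrees(th).round(1),'TCP',T.round(1),'bodyz',round(T[1]+73,0))
E
python3 path.py
```

```text
124 c [ 36.8 178.4] th 35.0 TCP [ 42.6 183.6] bodyz 257.0
121 c [ 35.1 175.9] th 35.0 TCP [ 40.9 181.1] bodyz 254.0
118 c [ 33.4 173.5] th 35.0 TCP [ 39.1 178.6] bodyz 252.0
115 c [ 31.7 171. ] th 35.0 TCP [ 37.4 176.2] bodyz 249.0
112 c [ 30.  168.5] th 35.0 TCP [ 35.7 173.7] bodyz 247.0
109 c [ 28.2 166.1] th 35.0 TCP [ 34.  171.3] bodyz 244.0
106 c [ 26.5 163.6] th 35.0 TCP [ 32.2 168.8] bodyz 242.0
103 c [ 24.8 161.2] th 35.0 TCP [ 30.5 166.4] bodyz 239.0
100 c [ 23.1 158.7] th 35.0 TCP [ 28.8 163.9] bodyz 237.0
97 c [ 21.3 156.3] th 35.0 TCP [ 27.1 161.4] bodyz 234.0
94 c [ 19.6 153.8] th 35.0 TCP [ 25.4 159. ] bodyz 232.0
91 c [ 17.9 151.3] th 35.0 TCP [ 23.6 156.5] bodyz 230.0
88 c [ 16.2 148.9] th 34.9 TCP [ 21.9 154.1] bodyz 227.0
85 c [ 14.5 146.4] th 34.4 TCP [ 20.2 151.6] bodyz 225.0
82 c [ 12.9 143.9] th 33.6 TCP [ 18.4 149.2] bodyz 222.0
79 c [ 11.3 141.3] th 32.5 TCP [ 16.7 146.8] bodyz 220.0
76 c [  9.8 138.8] th 31.0 TCP [ 14.9 144.4] bodyz 217.0
73 c [  8.3 136.2] th 29.1 TCP [ 13.2 141.9] bodyz 215.0
70 c [  6.9 133.6] th 27.0 TCP [ 11.5 139.5] bodyz 212.0
67 c [  
[... 268 characters left out ...]
yz 199.0
52 c [  1.4 116.8] th 9.2 TCP [  3.  123.7] bodyz 197.0
49 c [  1.  113.9] th 6.9 TCP [  2.2 120.8] bodyz 194.0
46 c [  0.6 110.9] th 4.9 TCP [  1.5 117.9] bodyz 191.0
43 c [  0.4 108. ] th 3.2 TCP [  1.  114.9] bodyz 188.0
40 c [  0.2 105. ] th 1.9 TCP [  0.6 112. ] bodyz 185.0
37 c [1.00e-01 1.02e+02] th 0.9 TCP [  0.3 109. ] bodyz 182.0
34 c [ 0. 99.] th 0.3 TCP [1.00e-01 1.06e+02] bodyz 179.0
31 c [ 0. 96.] th 0.0 TCP [  0. 103.] bodyz 176.0
28 c [ 0. 93.] th 0.0 TCP [  0. 100.] bodyz 173.0
25 c [ 0. 90.] th 0.0 TCP [ 0. 97.] bodyz 170.0
22 c [ 0. 87.] th 0.0 TCP [ 0. 94.] bodyz 167.0
19 c [ 0. 84.] th 0.0 TCP [ 0. 91.] bodyz 164.0
16 c [ 0. 81.] th 0.0 TCP [ 0. 88.] bodyz 161.0
```

>>> play_rows(increments="-0.0035 0 0.005 0; -0.007 0 0.01 0; -0.0105 0 0.015 0; -0.014 0 0.02 0; -0.016 0 0.0245 0")

```text
time: 11.8
eef_pos: [0.5129, -0.1642, 0.1591]
tcp_rot: [-0.075, 0.997, 0.0, 0.0]
contact_force: [0.6, 0.1, -2.1]
opening: 0.487
```

>>> play_rows(increments="0 0 0 0; 0 0 0 0")

```text
time: 12.05
eef_pos: [0.5127, -0.1644, 0.1597]
tcp_rot: [-0.075, 0.997, -0.0, 0.0]
contact_force: [-0.4, -0.2, -3.3]
opening: 0.492
```

```bash
python3 -c "
from h import *
im=ctrl.read_camera('side');crop(im,300,130,100,100,6,'pics/b8.png');st()"
```

```text
t12.10 tcp [ 0.5127 -0.1644  0.1598] fix [2.560e-02 1.000e-04 1.598e-01] F [-0.6  0.1 -2.6] T [-0.02  0.05 -0.02] open42.1mm q [-0.5   0.06  1.98  0.    1.11 -2.22]
```

View pics/b8.png

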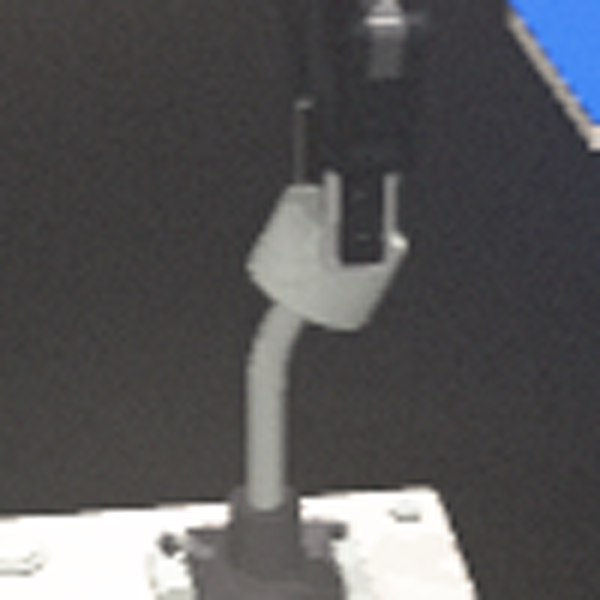

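The collar is on the straight part, just above the bend, with no side force. I'll follow the bend's centre-line.

>>> play_rows(increments="-0.0037 0 0.0057 0; -0.0072 0 0.0106 0; -0.0107 0 0.0154 0; -0.0141 0 0.0203 0; -0.0141 0 0.0203 0")

```text
time: 12.72
eef_pos: [0.5265, -0.162, 0.1386]
tcp_rot: [-0.075, 0.997, 0.0, -0.0]
contact_force: [0.1, 0.1, -3.2]
opening: 0.49
```

```bash
python3 -c "
from h import *
im=ctrl.read_camera('side');crop(im,300,130,100,100,6,'pics/b9.png');st()"
```

```text
t12.78 tcp [ 0.5266 -0.1621  0.1389] fix [ 1.160e-02 -1.000e-04  1.389e-01] F [-0.4  0.3 -1.4] T [-0.03  0.03  0.  ] open41.9mm q [-0.48  0.11  1.96 -0.    1.07 -2.2 ]
```

View pics/b9.png

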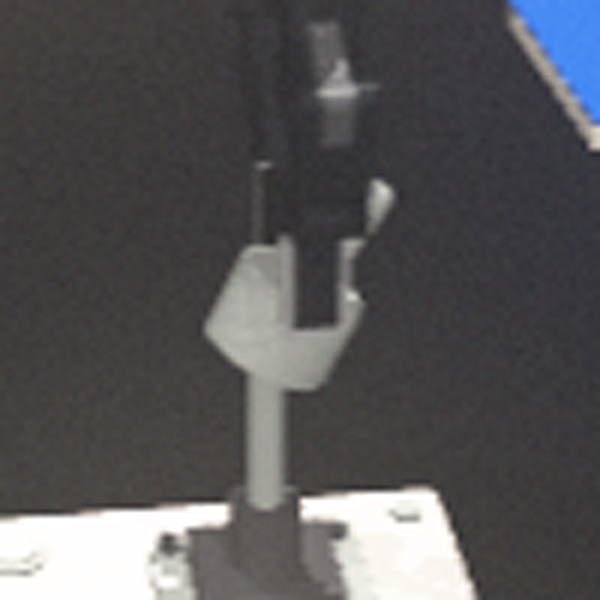

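>>> play_rows(increments="-0.0018 0 0.002 0; -0.0033 0 0.0044 0; -0.0049 0 0.007 0; -0.0063 0 0.0097 0; -0.0063 0 0.0097 0")

```text
time: 13.4
eef_pos: [0.5311, -0.161, 0.1284]
tcp_rot: [-0.075, 0.997, 0.001, -0.002]
contact_force: [-4.2, -0.4, -1.4]
opening: 0.49
```

```bash
python3 -c "
from h import *
im=ctrl.read_camera('side');crop(im,300,130,100,100,6,'pics/b10.png');st()"
```

```text
t13.45 tcp [ 0.5311 -0.1609  0.1283] fix [ 0.0069 -0.0006  0.1283] F [-4.7 -0.2 -2.5] T [-0.02  1.04  0.02] open41.7mm q [-0.48  0.14  1.95 -0.    1.06 -2.2 ]
```

View pics/b10.png

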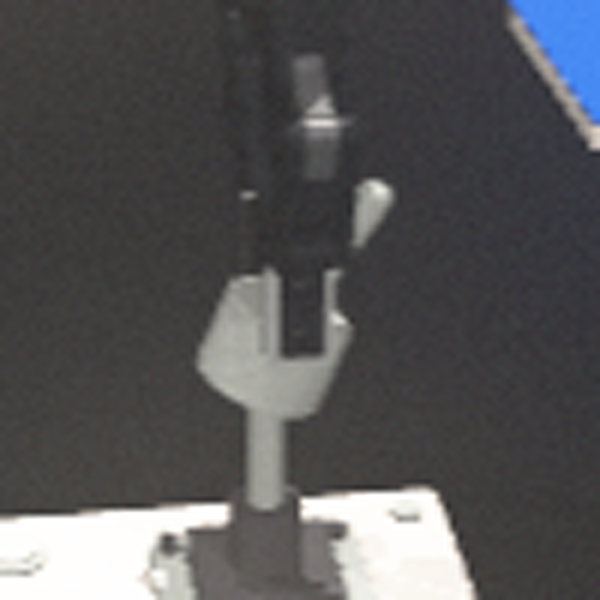

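Contact with the rod is rotating the collar upright at 4.7 N. I'll continue slowly.

>>> play_rows(increments="-0.0012 0 0.0015 0; -0.002 0 0.003 0; -0.003 0 0.005 0; -0.0045 0 0.0075 0; -0.0045 0 0.0075 0", newtons=20)

```text
time: 14.08
eef_pos: [0.5358, -0.1604, 0.1213]
tcp_rot: [-0.075, 0.997, 0.001, -0.002]
contact_force: [-4.3, -0.0, -1.9]
opening: 0.494
```

```bash
python3 -c "
from h import *
im=ctrl.read_camera('side');crop(im,300,130,100,100,6,'pics/b11.png');st()"
```

```text
t14.12 tcp [ 0.5358 -0.1604  0.1212] fix [ 0.0022 -0.0004  0.1212] F [-5.3 -0.4 -0.8] T [-0.04  0.98  0.04] open41.7mm q [-0.47  0.15  1.95 -0.    1.04 -2.19]
```

View pics/b11.png

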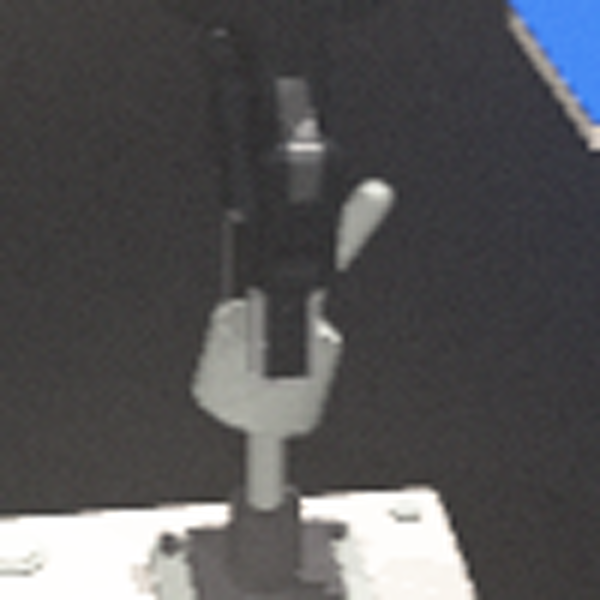

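>>> play_rows(increments="-0.001 0 0.002 0; -0.002 0 0.004 0; -0.003 0 0.006 0; -0.004 0 0.0075 0; -0.004 0 0.0075 0")

```text
time: 14.75
eef_pos: [0.5399, -0.1597, 0.114]
tcp_rot: [-0.075, 0.997, 0.001, -0.002]
contact_force: [-5.2, 0.1, -0.8]
opening: 0.492
```

```bash
python3 -c "
from h import *
im=ctrl.read_camera('side');crop(im,300,130,100,100,6,'pics/b12.png');st()"
```

```text
t14.80 tcp [ 0.5399 -0.1598  0.1141] fix [-0.002  -0.0005  0.1141] F [-5.5 -0.6 -0.7] T [0.03 1.05 0.04] open41.8mm q [-0.47  0.17  1.94 -0.    1.03 -2.19]
```

View pics/b12.png

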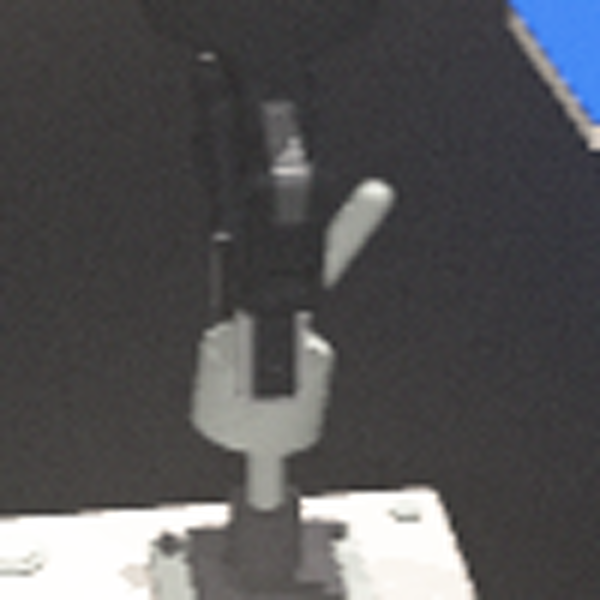

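The collar is nearly upright on the vertical part. Before going lower I'll check how high the gripper body sits over the rod tip.

```bash
python3 -c "
from h import *
im=ctrl.read_camera('side');e=np.clip((im.astype(float)/255)**.45*255,0,255).astype(np.uint8)
crop(e,270,60,150,130,5,'pics/b13.png')
p0=ctrl.get_state()['eef_pos']
for y in(0,-.030,-.042):
  c,D=ray('side',[(343,137)]); q=p0+FY*y; s=((q-c)@FY)/(D@FY); P=c+D[0]*s[0]; print(y,(P-O)@FX,P[2], 'proj of body bottom',proj('side',[fix(-.002,y,.187),fix(-.04,y,.187),fix(.036,y,.187)]).round(0).tolist())
"
```

```text
0 -0.0019995668298534567 0.23000634485721955 proj of body bottom [[343.0, 158.0], [323.0, 159.0], [362.0, 157.0]]
-0.03 -0.006461448424618448 0.2427292997830185 proj of body bottom [[345.0, 165.0], [325.0, 166.0], [365.0, 163.0]]
-0.042 -0.008246201062524432 0.2478184817533381 proj of body bottom [[346.0, 167.0], [326.0, 169.0], [366.0, 166.0]]
```

View pics/b13.png

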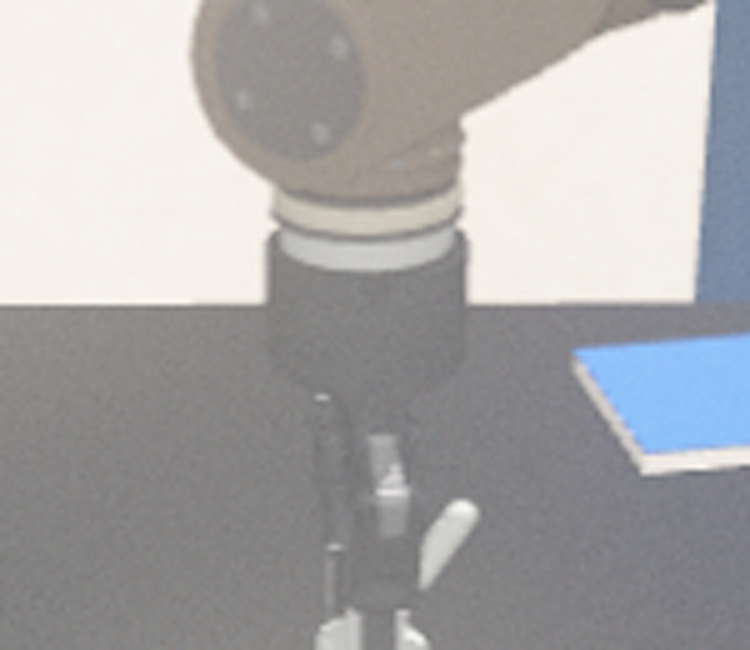

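The wide (76 mm) body starts well above the rod tip. Below it there's only a narrow palm, which passes to the left of the leaning rod end at (362,162). I'll descend straight in small, force-checked steps.

>>> play_rows(increments="0 0 0.0015 0; 0 0 0.003 0; 0 0 0.0045 0; 0 0 0.006 0; 0 0 0.006 0")

```text
time: 15.48
eef_pos: [0.5399, -0.1597, 0.1081]
tcp_rot: [-0.075, 0.997, 0.001, -0.002]
contact_force: [-5.1, 0.7, -0.5]
opening: 0.495
```

```bash
python3 -c "
from h import *
st()"
```

```text
t15.47 tcp [ 0.5399 -0.1597  0.1081] fix [-0.002  -0.0005  0.1081] F [-5.1  0.7 -0.5] T [-0.03  1.02 -0.04] open42.3mm q [-0.47  0.18  1.95 -0.    1.02 -2.19]
```

>>> play_rows(increments="0 0 0.0015 0; 0 0 0.003 0; 0 0 0.0045 0; 0 0 0.006 0; 0 0 0.006 0")

```text
time: 16.1
eef_pos: [0.5399, -0.1597, 0.1021]
tcp_rot: [-0.075, 0.997, 0.001, -0.002]
contact_force: [-5.7, -0.6, 0.3]
opening: 0.491
```

```bash
python3 -c "
from h import *
im=ctrl.read_camera('side');e=np.clip((im.astype(float)/255)**.45*255,0,255).astype(np.uint8)
crop(e,290,110,110,120,5,'pics/b14.png');st()"
```

```text
t16.15 tcp [ 0.5398 -0.1597  0.102 ] fix [-0.0019 -0.0005  0.102 ] F [-5.4  0.4 -0.1] T [0.1  1.07 0.01] open41.7mm q [-0.47  0.19  1.95 -0.    1.01 -2.19]
```

View pics/b14.png

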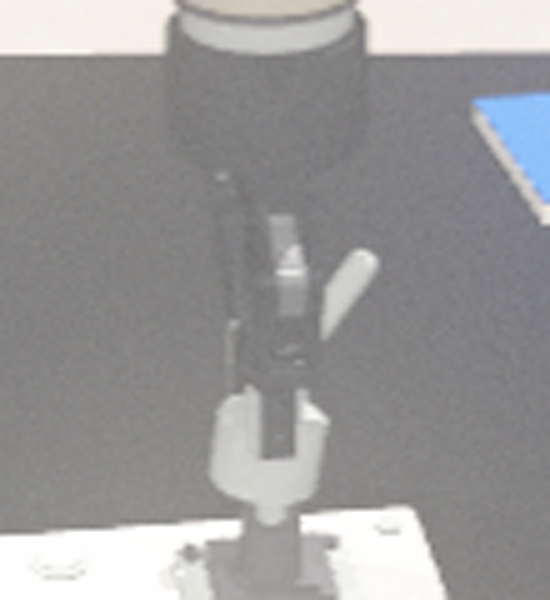

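No added force, and the collar is about 13 mm above the shoulder. I'll continue.

>>> play_rows(increments="0 0 0.0015 0; 0 0 0.003 0; 0 0 0.0045 0; 0 0 0.006 0; 0 0 0.006 0")

```text
time: 16.77
eef_pos: [0.5399, -0.1597, 0.0961]
tcp_rot: [-0.075, 0.997, 0.001, -0.002]
contact_force: [-6.2, 0.6, -0.6]
opening: 0.489
```

```bash
python3 -c "
from h import *
im=ctrl.read_camera('side');e=np.clip((im.astype(float)/255)**.45*255,0,255).astype(np.uint8)
crop(e,290,110,110,120,5,'pics/b15.png');st()"
```

```text
t16.82 tcp [ 0.5399 -0.1598  0.0961] fix [-0.002  -0.0005  0.0961] F [-5.3 -0.2  0.6] T [0.03 1.08 0.02] open42.2mm q [-0.47  0.2   1.95 -0.    1.   -2.19]
```

View pics/b15.png

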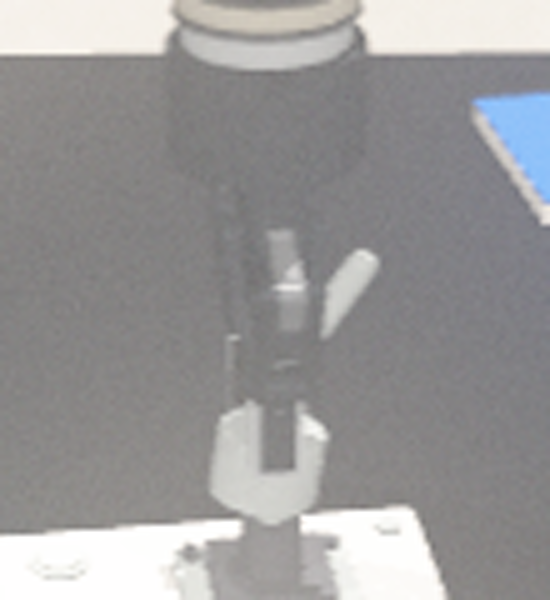

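>>> play_rows(increments="0 0 0.0015 0; 0 0 0.003 0; 0 0 0.0045 0; 0 0 0.0045 0")

```text
time: 17.32
eef_pos: [0.5399, -0.1598, 0.0916]
tcp_rot: [-0.075, 0.997, 0.001, -0.002]
contact_force: [-5.7, 0.4, -0.8]
opening: 0.489
```

```bash
python3 -c "
from h import *
st()"
```

```text
t17.32 tcp [ 0.5399 -0.1598  0.0916] fix [-0.002  -0.0004  0.0916] F [-5.7  0.4 -0.8] T [0.05 1.02 0.03] open41.7mm q [-0.47  0.2   1.95 -0.    0.99 -2.19]
```

>>> play_rows(increments="0 0 0.001 0; 0 0 0.002 0; 0 0 0.003 0; 0 0 0.003 0")

```text
time: 17.82
eef_pos: [0.5399, -0.1597, 0.0887]
tcp_rot: [-0.075, 0.997, 0.001, -0.002]
contact_force: [-5.3, -0.0, -0.7]
opening: 0.489
```

```bash
python3 -c "
from h import *
im=ctrl.read_camera('side');e=np.clip((im.astype(float)/255)**.45*255,0,255).astype(np.uint8)
crop(e,290,110,110,120,5,'pics/b16.png');st()"
```

```text
t17.88 tcp [ 0.5399 -0.1597  0.0886] fix [-0.002  -0.0005  0.0886] F [-5.8 -0.2 -0.1] T [ 0.01  1.02 -0.01] open41.9mm q [-0.47  0.21  1.95 -0.    0.98 -2.19]
```

View pics/b16.png

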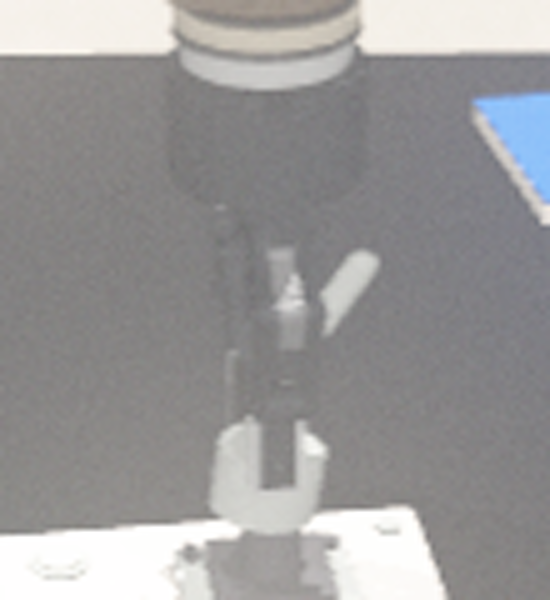

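Still no contact from below. I'll continue in 1 mm steps.

>>> play_rows(increments="0 0 0.001 0; 0 0 0.002 0; 0 0 0.002 0")

```text
time: 18.25
eef_pos: [0.54, -0.1597, 0.0869]
tcp_rot: [-0.075, 0.997, 0.001, -0.002]
contact_force: [-5.3, 0.5, 1.2]
opening: 0.489
```

>>> play_rows(increments="0 0 0.001 0; 0 0 0.002 0; 0 0 0.002 0")

```text
time: 18.62
eef_pos: [0.5412, -0.1597, 0.0863]
tcp_rot: [-0.075, 0.997, 0.001, -0.0]
contact_force: [-4.4, 2.7, 4.3]
opening: 0.493
```

```bash
python3 -c "
from h import *
im=ctrl.read_camera('side');e=np.clip((im.astype(float)/255)**.45*255,0,255).astype(np.uint8)
e=e.copy()
big=cv2.resize(e[150:250,290:390],None,fx=6,fy=6,interpolation=cv2.INTER_CUBIC)
A=np.linspace(0,2*np.pi,73)
for z,col in((.065,(0,255,0)),(.095,(255,0,0))):
  q=(proj('side',[fix(.022*np.cos(t),.022*np.sin(t),z) for t in A])-[290,150]+.5)*6; cv2.polylines(big,[q.astype(int)],True,col,1)
cv2.imwrite('pics/b17.png',big[:,:,::-1]);st()"
```

```text
t18.68 tcp [ 0.5412 -0.1597  0.0863] fix [-0.0033 -0.0003  0.0863] F [-5.2  2.   4.5] T [0.43 0.97 0.03] open41.7mm q [-0.47  0.21  1.95  0.    0.98 -2.19]
```

View pics/b17.png

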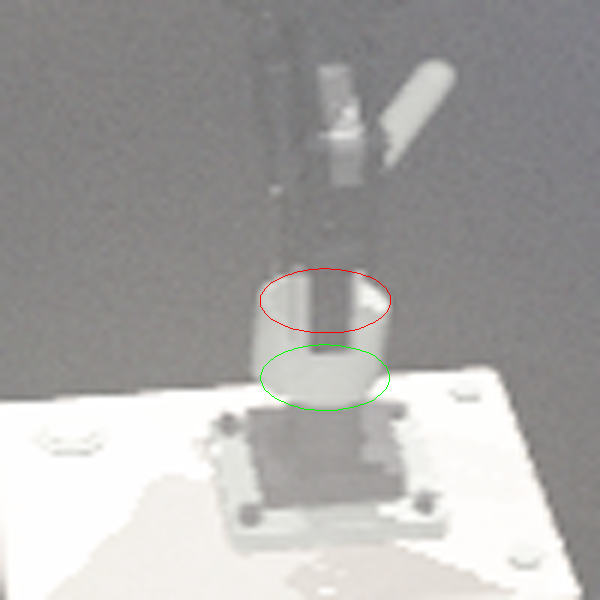

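Contact with the shoulder begins (Fz about +4.5 N), and the collar's lower rim matches the seat outline in green. I'll press lightly to lay it flat.

>>> play_rows(increments="0 0 0.001 0; 0 0 0.002 0; 0 0 0.003 0; 0 0 0.003 0")

```text
time: 19.18
eef_pos: [0.5431, -0.1596, 0.0851]
tcp_rot: [-0.075, 0.997, 0.0, 0.002]
contact_force: [-3.4, 3.6, 8.4]
opening: 0.491
```

```bash
cat > chk.py <<'E'
import sys
from h import *
im=ctrl.read_camera('side');e=np.clip((im.astype(float)/255)**.45*255,0,255).astype(np.uint8)
big=cv2.resize(e[150:250,290:390],None,fx=6,fy=6,interpolation=cv2.INTER_CUBIC)
A=np.linspace(0,2*np.pi,73)
for z,col in((.065,(0,255,0)),(.095,(255,0,0))):
  q=(proj('side',[fix(.022*np.cos(t),.022*np.sin(t),z) for t in A])-[290,150]+.5)*6; cv2.polylines(big,[q.astype(int)],True,col,1)
cv2.imwrite(sys.argv[1],big[:,:,::-1]);st()
E
python3 chk.py pics/b18.png
```

```text
t19.23 tcp [ 0.5431 -0.1596  0.0851] fix [-0.0052 -0.0001  0.0851] F [-3.4  5.   9.1] T [ 0.77  0.72 -0.04] open41.8mm q [-0.47  0.21  1.95  0.    0.97 -2.19]
```

View pics/b18.png

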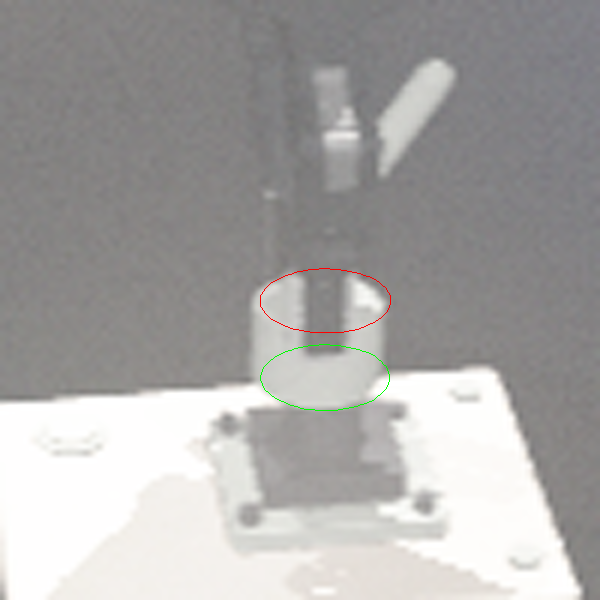

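>>> play_rows(increments="0 0 -0.001 0; 0 0 -0.002 0; 0 0 -0.002 0")

```text
time: 19.6
eef_pos: [0.5426, -0.1597, 0.0853]
tcp_rot: [-0.075, 0.997, 0.0, 0.002]
contact_force: [-0.2, 5.2, 5.9]
opening: 0.49
```

>>> play_rows(increments="0 0 0 0; 0 0 0 0; 0 0 0 0", gripper=0.056)

```text
time: 19.98
eef_pos: [0.541, -0.1603, 0.0836]
tcp_rot: [-0.075, 0.997, -0.0, -0.0]
contact_force: [0.5, 0.8, -0.5]
opening: 0.656
```

```bash
python3 chk.py pics/b19.png
```

```text
t20.02 tcp [ 0.541  -0.1603  0.0837] fix [-0.003   0.0002  0.0837] F [ 0.   0.1 -0.5] T [ 0.02  0.03 -0.04] open56.1mm q [-0.47  0.21  1.96 -0.    0.97 -2.19]
```

View pics/b19.png

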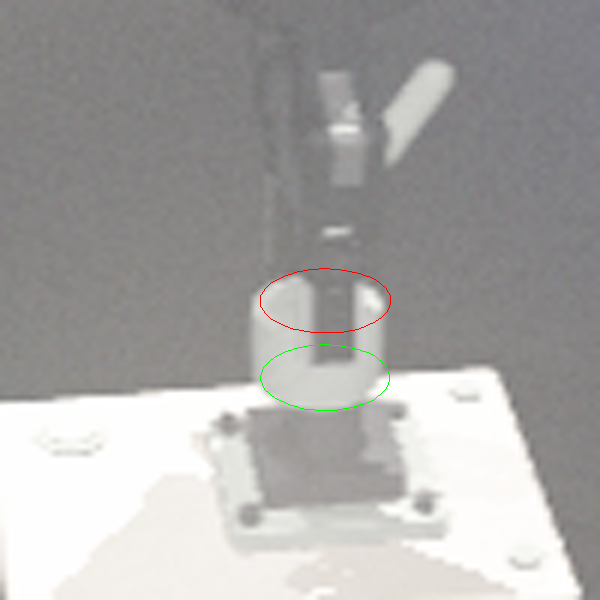

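Released with zero contact force. I'll open fully and withdraw straight up.

>>> play_rows(increments="0 0 0 0; 0 0 -0.01 0; 0 0 -0.03 0; 0 0 -0.06 0; 0 0 -0.1 0", gripper=0.0854)

```text
time: 20.65
eef_pos: [0.541, -0.1599, 0.1859]
tcp_rot: [-0.075, 0.997, 0.0, -0.0]
contact_force: [0.2, -0.2, -0.6]
opening: 0.997
```

>>> play_rows(increments="0 0 -0.05 0; -0.04 0 -0.08 0; -0.1 0 -0.08 0; -0.13 0.04 -0.08 0; -0.13 0.04 -0.08 0")

```text
time: 21.28
eef_pos: [0.6651, -0.0983, 0.2655]
tcp_rot: [-0.077, 0.997, -0.0, 0.001]
contact_force: [0.4, -0.6, -0.5]
opening: 1.0
```

```bash
python3 chk.py pics/b20.png; python3 -c "
from h import *
crop(ctrl.read_camera('top'),370,190,120,120,5,'pics/b21.png')"
```

```text
t21.32 tcp [ 0.6643 -0.0998  0.2654] fix [-0.1339 -0.0412  0.2654] F [-0.6 -0.9  0.9] T [-0.08  0.02 -0.04] open85.6mm q [-0.3   0.26  1.55 -0.    1.33 -2.02]
```

View pics/b20.png

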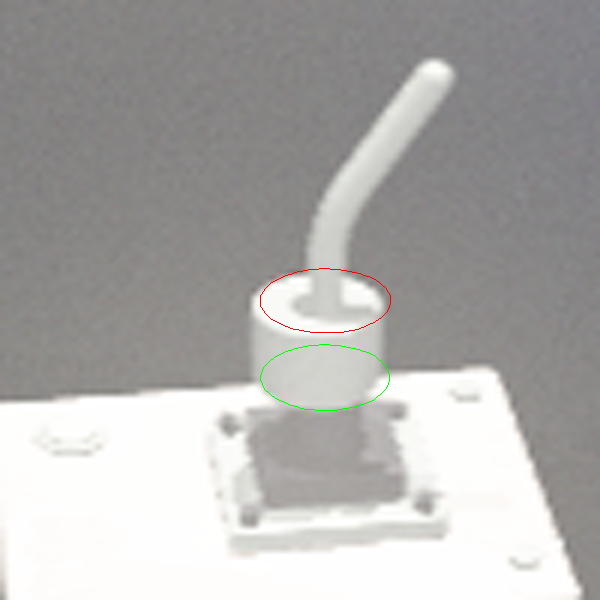

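View pics/b21.png

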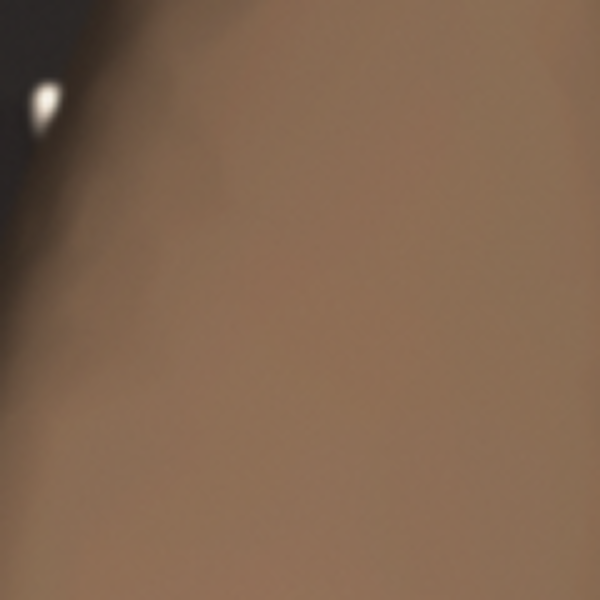

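The collar sits upright on the shoulder, at about (343,203). Its upper rim runs level between (332,201) and (354,200), and its height matches the seated outline. One last look at the whole scene before handing in.

```bash
python3 -c "
from h import *
a=ctrl.read_camera('side');cv2.imwrite('pics/end.png',a[:,:,::-1])
b=cv2.imread('pics/side0.png')[:,:,::-1]
for n,(x,y,w,h) in dict(thin=(305,300,32,40),beaker=(200,258,46,60),bottle=(208,212,36,54),spanner=(385,262,90,34),yellow=(212,365,38,40),brown=(243,425,40,45)).items():
  print(n,np.abs(a[y:y+h,x:x+w].astype(int)-b[y:y+h,x:x+w]).mean().round(1))
st()"
```

```text
thin 7.4
beaker 2.6
bottle 2.0
spanner 5.9
yellow 1.7
brown 2.3
t21.43 tcp [ 0.6635 -0.1014  0.2652] fix [-0.1329 -0.0398  0.2652] F [-0.2 -0.3 -0. ] T [-0.01 -0.01  0.03] open85.4mm q [-0.3   0.25  1.55 -0.    1.33 -2.02]
```

View pics/end.png

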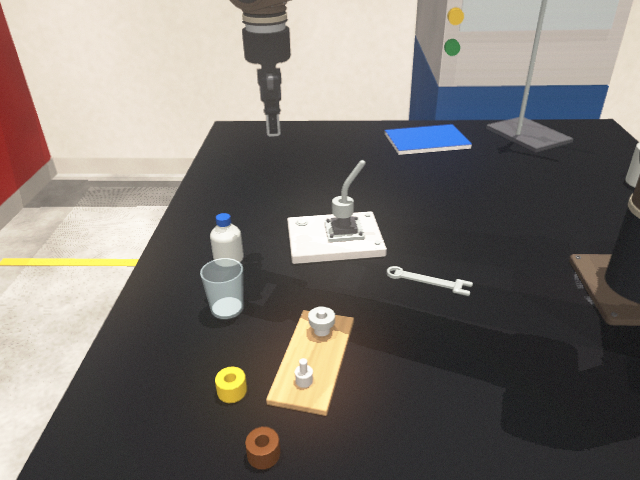

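The collar is on the shoulder at (343,207), the thick collar's post at (303,372) is empty, and everything else is where it started. The small image differences come from the arm's shadow.

```bash
python3 -c "
from plant import ctrl
print(ctrl.sign_off())"
```

```text
the job is handed in; nothing more can be done
None
```

The thick collar is on the shoulder at the foot of the bent rod, released, and the job was handed in at about 21.4 s of the 53 s allowed.

**How it went:** The tool can't tilt, so I pivoted the collar about 30° in the pads by pressing it against its parking pin, with readings up to about 13 N. I then threaded it over the rod's free end, where the readings showed no side contact. Around the bend it turned upright at about 5 N of side force. It stayed gripped all the way down and met the shoulder at about 9 N, so it never dropped. I then opened the gripper and withdrew straight up.

**Last checks:**
- **Collar:** the side view shows it upright, with a level upper rim, at seated height to within about 1 mm. It sits about 2 mm off-centre, which is within the bore's 3 mm of play on the rod.
- **Robot:** it was clear of everything, with contact force around zero.
- **Other items:** the thin collar, beaker, bottle, spanner and the yellow and brown look-alikes look unmoved. The small picture differences at the thin collar and spanner look like arm shadow.
- **Check that failed:** the final top view was blocked by the arm, so flatness was confirmed from the side view only.

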